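# Fit a roller pipe rest on the glassblower's bench rail

### The job

Fit the roller rest on the bench rail: lower its plate onto the two studs, slide it about lightly until you feel the holes drop over them, and ease it down, without forcing it or letting it fall, until it sits flat on the rail. Then slide the slotted washer in sideways under the stud's nut, so that it lies flat on the plate with the stud at the bottom of its slot, ready for me to tighten. Leave the plain washer and the spare roller that lie near it where they are.

Things in the scene. Friction and masses are not known exactly. Their poses are not given: they have to be found in the camera images.
- seat (a point): Middle of the mounting place on the bench rail, on its flat level top (70 mm above the table), midway between two fixed upright bright steel studs, both 36 high. Axes: x along the rail, away from the robot, z up. The clamping stud stands at x = -80, nearer the robot, the plain locating pin (20 diameter, 1.3 mm chamfer at its top) at x = +80.
- clamp_stud (a point): Point on the clamping stud's axis, 8 mm above the rail top: the level of the rest's plate top once fitted. Axes as seat. From the rail up: shoulder 20 diameter, 7 high; thin neck 10 diameter; from 21.5 to 36 a fixed hex nut, 19.6 over its corners, 1.3 chamfer at its top, which passes the plate's hole. With the plate down a gap of 13.5 is left under the nut.
- rest_mid (a point): Loose roller pipe rest, about 0.7 kg, upright on the table; point on its middle, 30 mm above the underside of its plate. Two upright dark steel cheeks parallel to x, 36 over their outer faces (y = -18 to 18), 84 long (x = -42 to 42), reach from the plate to 44 above its underside: grip them across y. Between them two free rollers, axes along y, tops 58 above the underside.
- washer_mid (a point): Slotted (C-shaped) washer, a loose flat steel disc, 44 mm diameter, 8 thick, 0.07 kg, lying flat; the point is its centre, half-way up. A straight slot 13 wide runs from the rim on its +x side to the centre and ends there, so that the stud's neck is at the washer's centre when it is home. Grip it by its rim across y.
- rest: Same roller rest: origin at the centre of the plate's underside, axes as rest_mid. The aluminium base plate is 210 (x) x 64 (y) x 8 mm thick, with two through holes 22 in diameter on its long axis at x = -80 and x = +80; either way round fits the studs. Nothing stands on the plate beyond x = -42 and +42.
- rail: The bench rail, a fixed dark timber beam 520 long (x), 90 wide (y), with a steel cap and the two studs: origin under its middle at table level, 70 mm below seat, axes as seat. A second parallel rail without studs, further left, is not part of the job.
- washer: Same slotted washer: origin at the centre of its underside, axes as washer_mid.
- plain_ring: An unslotted washer of the same size (44 diameter, 8 thick, 13 hole), loose; origin at the centre of its underside. Not needed.
- spare_roller: A loose spare roller standing on its flat side, 36 diameter, 22 high; origin at the centre of its underside. Not needed.
Not all that is in view belongs to the job. Leave any green or red look-alike of the washer alone.

How it is judged:
By the outcome, as a careful person would: the job done as asked, in the order asked, and still so for the second after the job is handed in, with the robot touching nothing.
It also fails if it takes over 59 s, if anything falls off the work surface, if the arm or the gripper's body presses on something with over 40 N, if the wrist force passes 120 N, or if a joint passes its speed limit or range.

### The arm

A 6-joint arm with a two-finger parallel gripper is mounted at the origin on the work surface. World frame = base frame: x ahead of the robot, y to its left, z up, the work surface at z = 0. Lengths are in m, angles in rad, forces in N, time in s.
With the tool pointing down it reaches from about 0.325 to 1 m from the base axis. Payload 5.1 kg.
Tool frame: the origin (TCP) lies midway between the tips of the shut fingers; the grasp point (between the pads) lies robot.hold_point_z behind it (robot.hold_point_z is the distance from the TCP to the grasp point, in m); x points along the fingers, y is the direction in which the jaws open and shut, and the axes are right-handed (so a half turn about x gives the same grasp; the last joint's range is limited). The gripper opens to 85 mm and grips with 20 to 120 N. Pads are 22 mm wide; open, the fingers measure 114 mm over their backs; the gripper's body (76 mm by 85 mm) begins 54 mm behind the grasp point. The pads swing forward as they close: fully open they stand 13 mm farther back than shut.
Start: joints at [-1.265, 0.124, 1.65, -0, 1.367, -0.083], TCP at [0.246, -0.601, 0.231] pointing down, gripper open.
Joint ranges: [-2.61, 2.61], [-1.02, 2.33], [0.03, 2.71], [-1.35, 4.49], [0.32, 2.68], [-2.91, 2.91]. Speed limits (rad/s): [2.57, 2.57, 3.14, 3.14, 3.14, 3.14].

### API

Orientations are given as a rotation vector (axis times angle).
In Python, from bench import robot, camera, finish_job gives the robot as it stands.
- The arm moves only by the tool move_arm, never from a script. Its argument "increments" is a list of rows, each an object with "fingers": the opening in per cent of the stroke, from 0 (shut) to 100 (fully open); "dp": the shift along the tool's x, y, z in mm, a list of three; "delta_rot": the turn, a rotation vector about the tool's x, y, z in rad, a list of three. In form: [{"fingers": fingers, "dp": [dx, dy, dz], "delta_rot": [wx, wy, wz]}, ...]. A call has 1 to 20 rows; each row shifts and turns the pose as measured when the row begins, along the tool's axes as they then stand; what a row does not reach is not made up. A row lasts 1/8 s, in which the tool goes at most 62.5 mm and 10.7 degrees, less where a joint would pass 70% of its speed; a pose out of reach is approached as far as the arm can. A call is refused whole if a number of a shift passes 62.5 or a number of a turn 0.188, either way. A call with a gripper value outside its range is refused whole. The fingers move at their own pace and stop on an object; "squeeze" is the grip in N (left out, the last holds). Time passes only in rows, so rows that do not move let the fingers close. It gives the time, the measured TCP pose, the force and the opening at its end, in the units of the state.
- robot.read_state(): the state, without advancing time (a new reading comes with each control period).
- camera(name): name is "scene" or "top" or "wrist"; returns a dict with "img" (384x512x3 uint8, blue, green, red), "range_z" (384x512 float32, m along the optical axis (not along the pixel's ray), 0 where there is no reading), "fx", "fy", "cx", "cy" (pixels), "position" and "orientation" of the camera in the world. Camera axes: x right, y down, z forward; pixel columns grow to the right and rows downward; lengths in m; the calibration is good to about 2 mm. A picture is of the moment at which its call begins.
- finish_job(): hands the job in, once; it reports no verdict.
The state is a dict: "t": time; "joint_pos": joint angles; "qvel": joint speeds; "joint_torque": joint torques, N m; "tool_pos": TCP position; "eef_rot": TCP orientation; "ft_force": force on the tool from outside, world axes, zero at the start; "moment": the same for the moment, N m; "grip_width": opening from 0.0 (shut) to 1.0 (fully open).
Only numpy, scipy, OpenCV 4.12 (cv2) and the standard library are available. Lean on these libraries where they do the work, as an engineer would, in place of code of your own. Each camera call takes 0.05 s, during which the arm holds its last target. There are 200 camera calls.

## Working session

There is one attempt and no reset: what is moved stays moved. The work goes in short steps, Python scripts to look and compute and a tool call to move; the robot and the scene stay as the last step left them, time stands still between calls to the robot, and variables do not carry over. Pictures are saved under pics/ and viewed, about 8 in all and at most 12, crops included, and the job is handed in when it is done.

Besides the shell and the picture viewer there is one more tool, called after "Emit:" by a JSON object that holds its "method" and its "body", one argument or row to a line. move_arm: Moves the arm, as the interface text tells. Its arguments: {"type":"object","properties":{"increments":{"type":"array"},"squeeze":{"type":"number"}},"required":["increments"]}

```bash
ls; mkdir -p pics; python3 - <<'E'
from bench import robot,camera
import cv2
s=robot.read_state();print(s, robot.hold_point_z)
for n in("scene","top"):
    c=camera(n);cv2.imwrite(f"pics/{n}1.png",c["img"]);print(n,c["fx"],c["fy"],c["cx"],c["cy"],c["position"],c["orientation"])
E
```

```text
pics
{'t': 0.0, 'joint_pos': array([-1.26461656e+00,  1.24506692e-01,  1.65167659e+00,  9.36852507e-07,
        1.36752481e+00, -8.26187368e-02]), 'qvel': array([-0.00200495, -0.00148512, -0.00103262,  0.00014106,  0.00127102,
       -0.00053467]), 'joint_torque': array([ 1.56867056e-03, -4.23611283e+01, -3.65450227e+01, -6.88786031e-05,
        7.03590093e-03, -2.26640786e-06]), 'tool_pos': array([ 0.24617485, -0.6009108 ,  0.23005048]), 'eef_rot': array([ 2.00889161,  0.39772169, -2.00937294]), 'ft_force': array([-0.72382469,  0.80221713, -0.32323907]), 'moment': array([0.00296565, 0.01431277, 0.01749143]), 'grip_width': 1.002912012178371} 0.0187
scene 415.82817446547807 415.82817446547807 260.4075119729253 188.77917876318193 [0.80291469 0.4478342  0.71569634] [-0.68826133 -2.69929266  1.01309014]
top 347.5598159555369 347.5598159555369 260.15012034148714 194.69393105043198 [ 0.36894842 -0.03566343  0.73220212] [-2.018342    2.17125805 -0.25539736]
```

View pics/scene1.png

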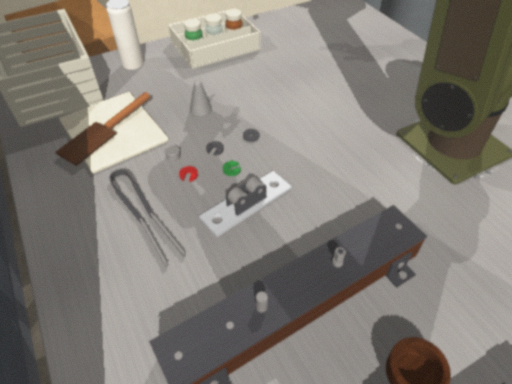

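View pics/top1.png

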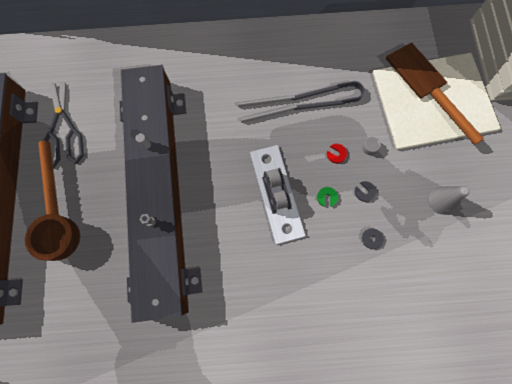

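The top view shows the rail with its clamping stud at (148,219) and locating pin at (140,139), and the rest at (277,195). The dark slotted washer is at (365,191), the plain ring at (373,239) and the spare roller at (372,147). The red and green look-alikes are at (337,153) and (327,197).

```bash
cat > h.py <<'E'
import numpy as np, cv2
from scipy.spatial.transform import Rotation as Ro
def Rm(c): return Ro.from_rotvec(c["orientation"]).as_matrix()
def ray(c,uv):
    uv=np.atleast_2d(uv).astype(float)
    d=np.c_[(uv[:,0]-c["cx"])/c["fx"],(uv[:,1]-c["cy"])/c["fy"],np.ones(len(uv))]
    return np.array(c["position"]),d@Rm(c).T
def onz(c,uv,z):
    p,d=ray(c,uv); return p+d*((z-p[2])/d[:,2])[:,None]
def cloud(c):
    h,w=c["range_z"].shape; u,v=np.meshgrid(np.arange(w),np.arange(h))
    p,d=ray(c,np.c_[u.ravel(),v.ravel()]); P=p+d*c["range_z"].ravel()[:,None]
    P[c["range_z"].ravel()<=0]=np.nan
    return P.reshape(h,w,3)
def proj(c,P):
    q=(np.atleast_2d(P)-c["position"])@Rm(c); return np.c_[c["fx"]*q[:,0]/q[:,2]+c["cx"],c["fy"]*q[:,1]/q[:,2]+c["cy"]]
def two(c1,u1,c2,u2):
    p,d=ray(c1,u1);q,e=ray(c2,u2);d=d[0];e=e[0]
    s=np.linalg.lstsq(np.c_[d,-e],q-p,rcond=None)[0]; a=p+d*s[0];b=q+e*s[1]
    return (a+b)/2,np.linalg.norm(a-b)
E
python3 - <<'E'
from h import *
from bench import camera
np.set_printoptions(precision=4,suppress=True)
t=camera("top");s=camera("scene")
Ct=cloud(t);Cs=cloud(s)
for n,u,us in [("rail",(152,180),(300,280)),("clamp",(148,219),(339,252)),("pin",(140,139),(261,297)),("plate",(268,173),(222,210)),("washer",(365,187),(214,147)),("ring",(373,239),(251,135)),("roller",(372,147),(174,152)),("table",(300,270),(330,150))]:
    print(n,Ct[u[1],u[0]],Cs[us[1],us[0]],two(t,u,s,us))
# components in cloud by height for each camera
for nm,c,C in(("top",t,Ct),("scene",s,Cs)):
    for lo,hi,tag in((.085,.115,"studs"),(.030,.065,"mid"),(.004,.0125,"low"),(.016,.03,"rol")):
        m=((C[...,2]>lo)&(C[...,2]<hi)&(C[...,0]>.25)&(C[...,0]<.75)&(C[...,1]<.3)&(C[...,1]>-.45)).astype(np.uint8)
        n,l,st,ce=cv2.connectedComponentsWithStats(m)
        for i in range(1,n):
            if st[i,4]>12: print(nm,tag,st[i,4],ce[i].round(),np.nanmean(C[l==i],0))
E
```

```text
rail [0.5761 0.1683 0.0687] [0.5712 0.1709 0.0722] (array([0.5731, 0.169 , 0.0721]), np.float64(0.005365222330200742))
clamp [0.4905 0.1637 0.1072] [0.4957 0.1721 0.1062] (array([0.4918, 0.1675, 0.0971]), np.float64(0.0017666589408907986))
pin [0.6489 0.1801 0.106 ] [0.6541 0.1819 0.1072] (array([0.6518, 0.1806, 0.102 ]), np.float64(0.002859717605424358))
plate [ 0.578  -0.0634  0.0545] [ 0.6064 -0.0794  0.0096] (array([ 0.5999, -0.0714,  0.0097]), np.float64(0.019568620324816623))
washer [ 0.547  -0.2731  0.0021] [ 0.5347 -0.281  -0.0027] (array([ 0.5421, -0.2674,  0.0132]), np.float64(0.005378575964025609))
ring [ 0.434  -0.2739  0.001 ] [ 0.4347 -0.2708  0.003 ] (array([ 0.4337, -0.2737,  0.0006]), np.float64(0.0009755832174674544))
roller [ 0.6307 -0.2951  0.0206] [ 0.6356 -0.2852  0.0225] (array([ 0.6334, -0.2979,  0.0113]), np.float64(0.0016644277854493564))
table [ 0.3818 -0.1149  0.0026] [ 0.2872 -0.1293  0.0014] (array([ 0.3618, -0.0864,  0.0814]), np.float64(0.05439528758638675))
top studs 128 [142. 139.] [0.65   0.1778 0.1016]
top studs 84 [464. 191.] [ 0.5049 -0.4313  0.0
[... 1848 characters left out ...]
7 [174. 157.] [ 0.6384 -0.2836  0.0078]
scene low 184 [231. 168.] [ 0.5329 -0.1863  0.0083]
scene low 188 [188. 172.] [ 0.6273 -0.2203  0.0084]
scene low 1461 [243. 206.] [ 0.5594 -0.0703  0.0087]
scene low 144 [154. 215.] [ 0.7407 -0.1396  0.01  ]
scene low 571 [356. 298.] [0.4694 0.224  0.0075]
scene low 22 [228. 381.] [0.7471 0.24   0.0068]
scene rol 102 [200. 107.] [ 0.5111 -0.4152  0.0231]
scene rol 47 [112. 130.] [ 0.7437 -0.431   0.0258]
scene rol 148 [172. 150.] [ 0.6378 -0.2935  0.022 ]
scene rol 134 [250. 201.] [ 0.5457 -0.0619  0.0229]
scene rol 17 [228. 201.] [ 0.5888 -0.086   0.0223]
scene rol 20 [415. 252.] [0.3237 0.2061 0.0226]
scene rol 519 [315. 315.] [0.5605 0.2207 0.0232]
```

```bash
cat >> h.py <<'E'
def tool(s): return np.array(s["tool_pos"]),Ro.from_rotvec(s["eef_rot"]).as_matrix()
def to(s,pos,yaw):
    "shift in tool axes mm and rotvec to a tool-down pose with jaw axis (tool y) at world angle yaw+90deg (mod pi)"
    p,R=tool(s); best=None
    for k in(0,1):
        a=yaw+np.pi/2+k*np.pi; y=np.array([np.cos(a),np.sin(a),0]);x=np.array([0,0,-1.]);T=np.c_[x,y,np.cross(x,y)]
        r=Ro.from_matrix(R.T@T).as_rotvec()
        if best is None or np.linalg.norm(r)<np.linalg.norm(best): best=r
    return R.T@(np.array(pos)-p)*1000,best
E
python3 - <<'E'
from h import *
from bench import camera,robot
np.set_printoptions(precision=4,suppress=True)
t=camera("top");s=camera("scene");st=robot.read_state();p,R=tool(st);print(p);print(R)
for c in(t,s):
    C=cloud(c); d=np.linalg.norm(C[...,:2]-[.545,-.075],axis=2)
    m=(C[...,2]>.004)&(C[...,2]<.0125)&(d<.125)
    g=C[m][:,:2].astype(np.float32)*1000; r=cv2.minAreaRect(g);print("plate rect",r)
    m=(C[...,2]>.038)&(C[...,2]<.05)&(d<.08); print(cv2.minAreaRect(C[m][:,:2].astype(np.float32)*1000))
    # washer: slot direction
    d=np.linalg.norm(C[...,:2]-[.536,-.271],axis=2)
    m=(C[...,2]>.004)&(d<.03); print("washer",cv2.minEnclosingCircle(C[m][:,:2].astype(np.float32)*1000),C[m].mean(0))
    uv=proj(c,[.536,-.271,.008])[0].round().astype(int); print(uv)
    cr=c["img"][uv[1]-25:uv[1]+25,uv[0]-25:uv[0]+25]; 
    cv2.imwrite(f"pics/w{c['fx']:.0f}.png",cr)
a=[cv2.resize(cv2.imread(f"pics/w{k}.png"),(390,390),interpolation=cv2.INTER_CUBIC) for k in(348,416)]
cv2.imwrite("pics/w1.png",np.hstack(a))
print(to(st,[.545,-.076,.24],.0))
E
```

```text
[ 0.2463 -0.6013  0.2309]
[[-0.0002  0.3791 -0.9254]
 [ 0.0007 -0.9254 -0.3791]
 [-1.     -0.0007 -0.    ]]
plate rect ((546.97998046875, -85.43792724609375), (236.12782287597656, 195.3067169189453), 34.80990982055664)
((547.5825805664062, -80.06927490234375), (83.49507904052734, 38.13528060913086), 11.681191444396973)
washer ((539.2906494140625, -268.2109069824219), 24.893619537353516) [ 0.5359 -0.2719  0.0081]
[366 191]
plate rect ((548.7446899414062, -80.7041015625), (233.05450439453125, 226.46383666992188), 48.454166412353516)
((547.4765625, -78.58441162109375), (83.99222564697266, 39.496707916259766), 10.153885841369629)
washer ((536.169921875, -269.2789611816406), 24.732162475585938) [ 0.5357 -0.2702  0.0083]
[215 146]
(array([  -8.8384, -372.8792, -475.5292]), array([0.3888, 0.0001, 0.0007]))
```

View pics/w1.png

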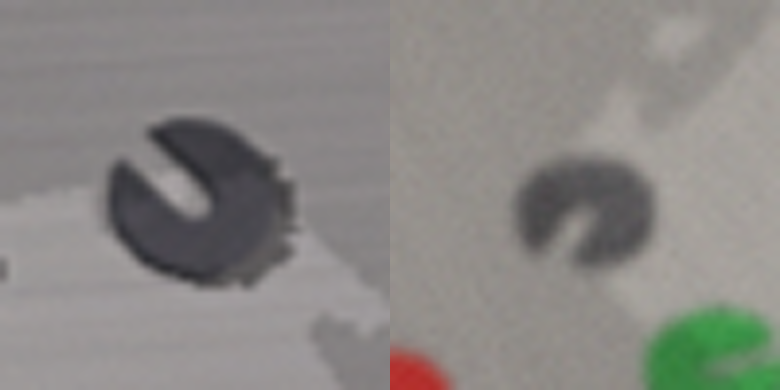

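The slotted washer's slot opens up-left in the top crop, about +x+y in the world. Its centre is near (0.536,-0.271).

Emit:
{"method": "move_arm", "body": {
  "increments": [
    {"fingers": 100, "dp": [0, 0, 0], "delta_rot": [0.1, 0, 0]},
    {"fingers": 100, "dp": [0, 0, 0], "delta_rot": [0.1, 0, 0]},
    {"fingers": 100, "dp": [0, -42, -36], "delta_rot": [0, 0, 0]},
    {"fingers": 100, "dp": [0, -42, -36], "delta_rot": [0, 0, 0]},
    {"fingers": 100, "dp": [0, -42, -36], "delta_rot": [0, 0, 0]},
    {"fingers": 100, "dp": [0, -42, -36], "delta_rot": [0, 0, 0]},
    {"fingers": 100, "dp": [0, -42, -36], "delta_rot": [0, 0, 0]},
    {"fingers": 100, "dp": [0, -42, -36], "delta_rot": [0, 0, 0]},
    {"fingers": 100, "dp": [0, -42, -36], "delta_rot": [0, 0, 0]},
    {"fingers": 100, "dp": [0, -42, -36], "delta_rot": [0, 0, 0]},
    {"fingers": 100, "dp": [0, -42, -36], "delta_rot": [0, 0, 0]},
    {"fingers": 100, "dp": [0, -42, -36], "delta_rot": [0, 0, 0]},
    {"fingers": 100, "dp": [0, -36, -34], "delta_rot": [0, 0, 0]},
    {"fingers": 100, "dp": [0, 0, 0], "delta_rot": [0, 0, 0]}
  ]
}}

```text
t: 2.05
tool_pos: [0.5607, -0.0661, 0.2319]
eef_rot: [2.132, 0.189, -2.122]
ft_force: [-0.7, 0.2, -0.4]
grip_width: 1.004
```

```bash
python3 - <<'E'
from h import *
from bench import camera,robot
np.set_printoptions(precision=4,suppress=True)
st=robot.read_state();p,R=tool(st);print(st["t"],p);print(R)
c=camera("wrist");cv2.imwrite("pics/wr1.png",c["img"]);print(c["position"],Rm(c),c["fx"],c["cx"],c["cy"])
np.savez("wr1.npz",**c)
C=cloud(c);print(C[::96,::128,2])
E
```

```text
2.05 [ 0.5607 -0.0661  0.2319]
[[ 0.0047  0.1781 -0.984 ]
 [-0.001  -0.984  -0.1781]
 [-1.      0.0019 -0.0045]]
[ 0.6265 -0.0527  0.3746] [[ 0.1775 -0.9487 -0.2617]
 [-0.9841 -0.1705 -0.0493]
 [ 0.0022  0.2663 -0.9639]] 288.5220768057489 258.187445556668 195.2631240600411
[[ 0.0696  0.0012  0.001   0.0119]
 [ 0.0698  0.0007  0.0008  0.0003]
 [ 0.0701  0.0006  0.0443 -0.0001]
 [ 0.0001  0.2888 -0.0005  0.2838]]
```

View pics/wr1.png

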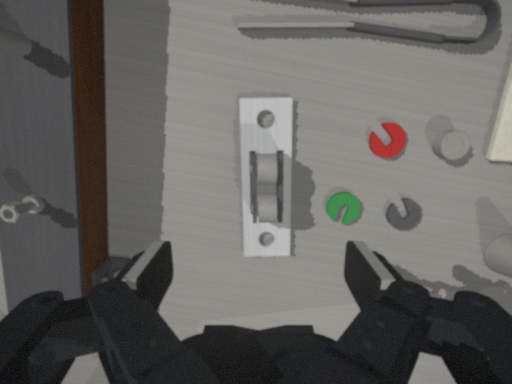

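The wrist view shows the rest's plate upright between columns 240 and 292, with holes at (266,119) and (266,239). The slotted washer is at (403,213) with its slot mouth up-left, and the clamping stud is at (8,212).

```bash
cat >> h.py <<'E'
def plate(c,z,near,thr=None,rad=.13):
    "centre, yaw, size (mm) of the aluminium plate seen at height z near a point"
    C=cloud(c); P=np.array([onz(c,np.c_[np.full(512,0)+np.arange(512),np.full(512,v)],z) for v in range(384)])
    g=cv2.cvtColor(c["img"],cv2.COLOR_BGR2GRAY)
    m=((np.abs(C[...,2]-z)<.004)&(np.linalg.norm(P[...,:2]-near[:2],axis=2)<rad))
    if thr: m&=g>thr
    m=cv2.morphologyEx(m.astype(np.uint8),cv2.MORPH_OPEN,np.ones((5,5)))
    n,l,st,ce=cv2.connectedComponentsWithStats(m); i=1+np.argmax(st[1:,4]); m=(l==i)
    r=cv2.minAreaRect(P[m][:,:2].astype(np.float32)*1000); return r,m,P
E
python3 - <<'E'
from h import *
from bench import camera,robot
np.set_printoptions(precision=4,suppress=True)
c=dict(np.load("wr1.npz")); g=cv2.cvtColor(c["img"],cv2.COLOR_BGR2GRAY)
for t in(None,150,170):print(plate(c,.008,[.5475,-.079],t)[0])
r,m,P=plate(c,.008,[.5475,-.079],None); print("cloud z med",np.median(cloud(c)[m][:,2]),g[m].mean())
# holes
for u in((266,119),(266,239)):
    print("hole ray",onz(c,u,.008))
C=cloud(c);
m=(C[...,2]>.036)&(C[...,2]<.05)&(np.linalg.norm(C[...,:2]-[.5475,-.079],axis=2)<.07);print("cheeks",cv2.minAreaRect(C[m][:,:2].astype(np.float32)*1000),C[m].mean(0))
# washer
P8=np.array([onz(c,np.c_[np.arange(512),np.full(512,v)],.008) for v in range(384)])
m=((g<95)&(np.linalg.norm(P8[...,:2]-[.536,-.271],axis=2)<.03)).astype(np.uint8)
k=cv2.findContours(m,cv2.RETR_EXTERNAL,cv2.CHAIN_APPROX_NONE)[0];k=max(k,key=cv2.contourArea)[:,0]
w=P8[k[:,1],k[:,0],:2]*1000;cc,rr=cv2.minEnclosingCircle(w.astype(np.float32));print("washer",cc,rr)
d=P8[m>0][:,:2]*1000-cc;v=-d.mean(0);print("slot dir (away from mass)",np.degrees(np.arctan2(v[1],v[0])),v, "height",np.median(C[m>0][:,2]))
E
```

```text
((545.4644165039062, -78.9010009765625), (210.06858825683594, 63.96571350097656), 11.054834365844727)
((545.5101318359375, -78.69204711914062), (209.89308166503906, 63.555091857910156), 11.045763969421387)
((615.7491455078125, -64.66267395019531), (66.14385223388672, 62.575706481933594), 10.2283935546875)
cloud z med 0.007953330126264757 169.75227404683568
hole ray [[ 0.6243 -0.0637  0.008 ]]
hole ray [[ 0.4674 -0.0932  0.008 ]]
cheeks ((545.74462890625, -78.9835205078125), (84.39757537841797, 37.57146072387695), 11.393412590026855) [ 0.5496 -0.0785  0.0443]
washer (534.3582763671875, -267.5202331542969) 23.767534255981445
slot dir (away from mass) 86.6951199131896 [0.1085 1.8784] height nan
```

Emit:
{"method": "move_arm", "body": {
  "increments": [
    {"fingers": 100, "dp": [20, 10, 17], "delta_rot": [-0.014, -0.005, 0]},
    {"fingers": 100, "dp": [40, 0, 0], "delta_rot": [0, 0, 0]},
    {"fingers": 100, "dp": [40, 0, 0], "delta_rot": [0, 0, 0]},
    {"fingers": 100, "dp": [20, 0, 0], "delta_rot": [0, 0, 0]},
    {"fingers": 100, "dp": [0, 0, 0], "delta_rot": [0, 0, 0]}
  ]
}}

```text
t: 2.72
tool_pos: [0.5429, -0.0864, 0.1101]
eef_rot: [2.122, 0.192, -2.121]
ft_force: [0.8, -0.3, -0.3]
grip_width: 1.004
```

```bash
python3 - <<'E'
from h import *
from bench import camera,robot
np.set_printoptions(precision=4,suppress=True)
st=robot.read_state();p,R=tool(st);print(st["t"],p);print(R)
print(to(st,[.5455,-.0788,.011],.193))
c=camera("wrist"); print(plate(c,.008,[.5455,-.079],None)[0])
E
```

```text
2.725 [ 0.5429 -0.0864  0.1101]
[[ 0.0011  0.1847 -0.9828]
 [-0.0051 -0.9828 -0.1847]
 [-1.      0.0052 -0.0001]]
(array([99.0448, -7.4651, -3.9201]), array([-0.0073, -0.0001, -0.0052]))
((545.7551879882812, -78.722412109375), (210.03506469726562, 63.980445861816406), 11.034747123718262)
```

Emit:
{"method": "move_arm", "body": {
  "increments": [
    {"fingers": 100, "dp": [0, -7.5, -4], "delta_rot": [-0.008, 0, -0.005]},
    {"fingers": 100, "dp": [0, 0, 0], "delta_rot": [0, 0, 0]},
    {"fingers": 100, "dp": [30, 0, 0], "delta_rot": [0, 0, 0]},
    {"fingers": 100, "dp": [30, 0, 0], "delta_rot": [0, 0, 0]},
    {"fingers": 100, "dp": [15, 0, 0], "delta_rot": [0, 0, 0]},
    {"fingers": 100, "dp": [0, 0, 0], "delta_rot": [0, 0, 0]}
  ]
}}

```text
t: 3.52
tool_pos: [0.5529, -0.0796, 0.0429]
eef_rot: [2.133, 0.201, -2.1]
ft_force: [-0.4, 0.3, 0.6]
grip_width: 1.003
```

```bash
python3 - <<'E'
from h import *
from bench import camera,robot
np.set_printoptions(precision=4,suppress=True)
st=robot.read_state();print(st["t"],tool(st)[0]);print(to(st,[.5455,-.0788,.011],.193))
E
```

```text
3.525 [ 0.5529 -0.0796  0.0429]
(array([31.8163, -2.4392,  7.5713]), array([ 0.0016, -0.0153, -0.0072]))
```

Emit:
{"method": "move_arm", "body": {
  "increments": [
    {"fingers": 100, "dp": [10, -2.4, 7.6], "delta_rot": [0, -0.015, -0.007]},
    {"fingers": 100, "dp": [10, 0, 0], "delta_rot": [0, 0, 0]},
    {"fingers": 100, "dp": [8, 0, 0], "delta_rot": [0, 0, 0]},
    {"fingers": 100, "dp": [0, 0, 0], "delta_rot": [0, 0, 0]}
  ]
}}

```text
t: 4.03
tool_pos: [0.5465, -0.0791, 0.0157]
eef_rot: [2.122, 0.206, -2.115]
ft_force: [0.3, -1.0, 0.3]
grip_width: 0.996
```

```bash
cat > w.py <<'E'
import sys
from h import *
from bench import robot
np.set_printoptions(precision=4,suppress=True)
st=robot.read_state();print(st["t"],tool(st)[0],st["ft_force"],st["moment"],st["grip_width"])
a=list(map(float,sys.argv[1:]))
if a: print(*to(st,a[:3],a[3]))
E
python3 w.py .5455 -.0788 .011 .193
```

```text
4.025 [ 0.5465 -0.0791  0.0157] [ 0.267  -0.9735  0.3332] [-0.008   0.0322 -0.0097] 0.9962112098312454
[ 4.6711 -0.5101  0.9314] [ 0.0018 -0.0032 -0.0016]
```

Close the fingers.

Emit:
{"method": "move_arm", "body": {
  "increments": [
    {"fingers": 100, "dp": [3.5, -0.5, 0.9], "delta_rot": [0.002, -0.003, -0.002]},
    {"fingers": 30, "dp": [0, 0, 0], "delta_rot": [0, 0, 0]},
    {"fingers": 30, "dp": [0, 0, 0], "delta_rot": [0, 0, 0]},
    {"fingers": 30, "dp": [0, 0, 0], "delta_rot": [0, 0, 0]},
    {"fingers": 30, "dp": [0, 0, 0], "delta_rot": [0, 0, 0]},
    {"fingers": 30, "dp": [0, 0, 0], "delta_rot": [0, 0, 0]}
  ],
  "squeeze": 60
}}

```text
t: 4.78
tool_pos: [0.5465, -0.0794, 0.0129]
eef_rot: [2.122, 0.204, -2.118]
ft_force: [-0.4, -0.8, 0.1]
grip_width: 0.414
```

```bash
python3 w.py .5455 -.0788 .15 .193
```

```text
4.775 [ 0.5465 -0.0794  0.0129] [-0.4224 -0.8344  0.1059] [-0.0701 -0.0102  0.0296] 0.414252651050299
[-137.0857   -0.6132    0.5977] [-0.0001 -0.0018 -0.0011]
```

Emit:
{"method": "move_arm", "body": {
  "increments": [
    {"fingers": 30, "dp": [-10, 0, 0], "delta_rot": [0, 0, 0]},
    {"fingers": 30, "dp": [-25, 0, 0], "delta_rot": [0, 0, 0]},
    {"fingers": 30, "dp": [-40, 0, 0], "delta_rot": [0, 0, 0]},
    {"fingers": 30, "dp": [-40, 0, 0], "delta_rot": [0, 0, 0]},
    {"fingers": 30, "dp": [-40, 0, 0], "delta_rot": [0, 0, 0]},
    {"fingers": 30, "dp": [-30, 0, 0], "delta_rot": [0, 0, 0]},
    {"fingers": 30, "dp": [0, 0, 0], "delta_rot": [0, 0, 0]},
    {"fingers": 30, "dp": [0, 0, 0], "delta_rot": [0, 0, 0]}
  ]
}}

```text
t: 5.78
tool_pos: [0.5371, -0.0766, 0.1926]
eef_rot: [2.101, 0.214, -2.147]
ft_force: [0.7, -0.5, -8.5]
grip_width: 0.41
```

```bash
python3 w.py .57 .03 .22 .06
```

```text
5.775 [ 0.5371 -0.0766  0.1926] [ 0.6914 -0.5386 -8.4652] [-0.0221 -0.01    0.0125] 0.4101892941669785
[-27.4575 -98.5961 -52.1392] [0.1329 0.0214 0.0089]
```

Emit:
{"method": "move_arm", "body": {
  "increments": [
    {"fingers": 30, "dp": [0, 0, 0], "delta_rot": [0.066, 0.011, 0.005]},
    {"fingers": 30, "dp": [0, 0, 0], "delta_rot": [0.067, 0.01, 0.004]},
    {"fingers": 30, "dp": [-7, -26, -10], "delta_rot": [0, 0, 0]},
    {"fingers": 30, "dp": [-7, -26, -10], "delta_rot": [0, 0, 0]},
    {"fingers": 30, "dp": [-7, -26, -10], "delta_rot": [0, 0, 0]},
    {"fingers": 30, "dp": [-5, -22, -6], "delta_rot": [0, 0, 0]},
    {"fingers": 30, "dp": [0, 0, 0], "delta_rot": [0, 0, 0]},
    {"fingers": 30, "dp": [0, 0, 0], "delta_rot": [0, 0, 0]}
  ]
}}

```text
t: 6.78
tool_pos: [0.5569, 0.029, 0.1953]
eef_rot: [2.155, 0.065, -2.237]
ft_force: [0.6, -1.2, -6.8]
grip_width: 0.413
```

```bash
python3 - <<'E'
from h import *
from bench import camera,robot
np.set_printoptions(precision=4,suppress=True)
st=robot.read_state();p,R=tool(st);print(st["t"],p);print(R)
c=camera("wrist");cv2.imwrite("pics/wr2.png",c["img"]);np.savez("wr2.npz",**c)
C=cloud(c); print(proj(c,[[.4935,.17,.106],[.652,.18,.106]]))
for n in([.4935,.171],[.652,.181]):
    m=(C[...,2]>.098)&(C[...,2]<.115)&(np.linalg.norm(C[...,:2]-n,axis=2)<.03);print(m.sum(),np.nanmean(C[m],0) if m.any() else 0)
E
```

```text
6.775 [0.5569 0.029  0.1953]
[[-0.0376  0.0538 -0.9978]
 [ 0.0042 -0.9985 -0.054 ]
 [-0.9993 -0.0062  0.0373]]
[[ 98.8117 253.5787]
 [ 59.6649  58.9363]]
387 [0.493  0.1705 0.1046]
752 [0.6508 0.1795 0.1046]
```

View pics/wr2.png

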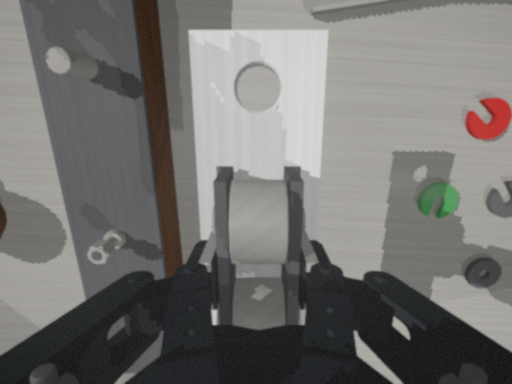

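The wrist view shows the rest held level across its cheeks with its far hole at (258,87). The pin top is at (59,60) and the nut top at (99,253). I also see the tool tilted about 2° about its y, which I'll correct.

```bash
python3 - <<'E'
from h import *
from bench import camera,robot
np.set_printoptions(precision=4,suppress=True)
st=robot.read_state();p,R=tool(st)
c=dict(np.load("wr2.npz"));g=cv2.cvtColor(c["img"],cv2.COLOR_BGR2GRAY);C=cloud(c)
# stud tops
for nm,n in(("clamp",[.493,.1705]),("pin",[.6508,.1795])):
    for lo in(.1035,.1045,.1055):
        m=((C[...,2]>lo)&(C[...,2]<.112)&(np.linalg.norm(C[...,:2]-n,axis=2)<.025)).astype(np.uint8)
        v,u=np.nonzero(m);Q=onz(c,np.c_[u,v],.106)[:,:2].astype(np.float32)*1000
        print(nm,lo,len(u),Q.mean(0),cv2.minEnclosingCircle(Q))
# brightness-based
for nm,n in(("clamp",(99,253)),("pin",(59,60))):
    w=g[n[1]-18:n[1]+18,n[0]-18:n[0]+18]; print(nm,g[n[1],n[0]]);
# rail yaw from cloud edge: cap top, left/right edge
m=(np.abs(C[...,2]-.07)<.004)&(C[...,1]<.3)&(C[...,1]>.1)
k=[]
for x in np.arange(.46,.70,.01):
    q=C[m&(np.abs(C[...,0]-x)<.004)]
    if len(q)>20:k.append((x,q[:,1].min()))
k=np.array(k);print("rail right edge",np.polyfit(k[:,0]-.57,k[:,1],1),np.median(C[m][:,2]))
# plate/hole in tool frame
def ontool(uv,h):
    o,d=ray(c,uv);o=R.T@(o-p);d=d@R;return o+d*((h-o[0])/d[:,0])[:,None]
m=(g>178).astype(np.uint8)
roi=np.zeros_like(m);roi[55:120,225:292]=1
hm=((g<195)&(roi>0)).astype(np.uint8)
print("plate grey",g[45,210:310:10],"hole",g[75:100:6,258])
E=cv2.Canny(c["img"],60,150)
ks=[q for q in cv2.findContours(cv2.dilate(E,np.ones((2,2)))*roi,cv2.RETR_LIST,cv2.CHAIN_APPROX_NONE)[0] if cv2.contourArea(q)>900]
for q in ks:
    T=ontool(q[:,0],.0049)[:,1:].astype(np.float32)*1000;print("hole tool yz",cv2.minEnclosingCircle(T),cv2.fitEllipse(T))
print("edge corners tool",ontool([[190,30],[327,31]],.0049)*1000)
E
```

```text
clamp 0.1035 303 [492.3142 171.1673] ((492.4402770996094, 170.83604431152344), 9.9898681640625)
clamp 0.1045 275 [491.9509 171.4335] ((491.7557373046875, 171.02952575683594), 9.391152381896973)
clamp 0.1055 191 [491.4539 171.9629] ((491.3034973144531, 171.5337371826172), 8.79761791229248)
pin 0.1035 616 [651.0194 180.2998] ((650.69091796875, 180.28550720214844), 9.971478462219238)
pin 0.1045 524 [651.1263 180.6378] ((650.730712890625, 180.2128448486328), 9.857155799865723)
pin 0.1055 289 [651.1474 181.105 ] ((651.1369018554688, 180.59112548828125), 9.298040390014648)
clamp 102
pin 159
rail right edge [0.0577 0.1311] 0.06976615998379093
plate grey [195 207 200 196 194 203 212 208 209 208] hole [171 167 170 170 173]
edge corners tool [[   4.9     -32.2622 -104.7329]
 [   4.9      30.3328 -104.3182]]
```

```bash
cat >> h.py <<'E'
def ontool(c,p,R,uv,h):
    o,d=ray(c,uv);o=R.T@(o-p);d=d@R;return o+d*((h-o[0])/d[:,0])[:,None]
E
python3 - <<'E'
from h import *
from bench import camera,robot
np.set_printoptions(precision=4,suppress=True)
st=robot.read_state();p,R=tool(st);c=dict(np.load("wr2.npz"));g=cv2.cvtColor(c["img"],cv2.COLOR_BGR2GRAY)
for thr in(183,188,192):
    m=np.zeros_like(g);m[56:120,228:290]=g[56:120,228:290]<thr
    m=cv2.morphologyEx(m,cv2.MORPH_OPEN,np.ones((5,5)))
    k=max(cv2.findContours(m,cv2.RETR_EXTERNAL,cv2.CHAIN_APPROX_NONE)[0],key=cv2.contourArea)[:,0]
    k=cv2.convexHull(k)[:,0];T=ontool(c,p,R,k,.0049)[:,1:].astype(np.float32)*1000;print(cv2.boundingRect(k),cv2.minEnclosingCircle(T))
row=60
for row in(35,60,130):
    r=g[row,170:345].astype(int);d=np.diff(cv2.GaussianBlur(r.astype(np.float32)[None],(5,1),0)[0]);print(row,170+d[:60].argmax(),170+100+d[100:].argmin(),ontool(c,p,R,[[170.5+d[:60].argmax(),row],[270.5+d[100:].argmin(),row]],.0049)[:,1:]*1000)
print(to(st,[.5714+.0008,.1757,.195],.058))
E
```

```text
(233, 61, 47, 51) ((-2.25504207611084, -80.47181701660156), 11.749565124511719)
(233, 60, 48, 53) ((-2.4391984939575195, -80.35564422607422), 11.91955852508545)
(233, 60, 48, 54) ((-1.7692917585372925, -80.21566772460938), 12.284664154052734)
35 188 327 [[ -33.0816 -102.6815]
 [  30.6677 -102.6751]]
60 189 326 [[-33.3033 -92.1597]
 [ 30.8799 -92.1497]]
130 193 322 [[-33.3802 -60.1365]
 [ 30.9274 -60.1158]]
(array([   0.2849, -145.7747,  -23.1953]), array([-0.0044,  0.0375,  0.0066]))
```

Emit:
{"method": "move_arm", "body": {
  "increments": [
    {"fingers": 30, "dp": [0, 0, 0], "delta_rot": [-0.004, 0.037, 0.007]},
    {"fingers": 30, "dp": [0, -30, -4], "delta_rot": [0, 0, 0]},
    {"fingers": 30, "dp": [0, -35, -4], "delta_rot": [0, 0, 0]},
    {"fingers": 30, "dp": [0, -35, -4], "delta_rot": [0, 0, 0]},
    {"fingers": 30, "dp": [0, -25, -4], "delta_rot": [0, 0, 0]},
    {"fingers": 30, "dp": [0, -15, -2], "delta_rot": [0, 0, 0]},
    {"fingers": 30, "dp": [0, 0, 0], "delta_rot": [0, 0, 0]},
    {"fingers": 30, "dp": [0, 0, 0], "delta_rot": [0, 0, 0]}
  ]
}}

```text
t: 7.82
tool_pos: [0.5652, 0.1677, 0.1927]
eef_rot: [2.199, 0.052, -2.19]
ft_force: [-0.1, -0.6, -6.6]
grip_width: 0.41
```

```bash
python3 w.py .5718 .1747 .150 .058
```

```text
7.825 [0.5652 0.1677 0.1927] [-0.084  -0.5571 -6.602 ] [0.0146 0.0271 0.0447] 0.40957620907657727
[42.7467 -6.7719 -6.7783] [-0.0076 -0.0039 -0.0033]
```

Emit:
{"method": "move_arm", "body": {
  "increments": [
    {"fingers": 30, "dp": [10, -6.8, -6.8], "delta_rot": [-0.008, -0.004, -0.003]},
    {"fingers": 30, "dp": [15, 0, 0], "delta_rot": [0, 0, 0]},
    {"fingers": 30, "dp": [12, 0, 0], "delta_rot": [0, 0, 0]},
    {"fingers": 30, "dp": [0, 0, 0], "delta_rot": [0, 0, 0]},
    {"fingers": 30, "dp": [0, 0, 0], "delta_rot": [0, 0, 0]}
  ]
}}

```text
t: 8.45
tool_pos: [0.5716, 0.173, 0.1514]
eef_rot: [2.189, 0.06, -2.196]
ft_force: [-0.4, 0.6, -6.6]
grip_width: 0.416
```

```bash
python3 w.py .5718 .1747 .125 .058;python3 - <<'E'
from h import *
from bench import camera,robot
c=camera("wrist");s=camera("scene");cv2.imwrite("pics/wr3.png",np.hstack([c["img"][:,100:420],cv2.resize(s["img"][200:380,160:440],(448,288))[:, :].repeat(1,0) if 0 else cv2.copyMakeBorder(cv2.resize(s["img"][190:370,180:420],(480,360)),0,24,0,0,cv2.BORDER_CONSTANT)]))
E
```

```text
8.45 [0.5716 0.173  0.1514] [-0.4493  0.5992 -6.6211] [ 0.0455 -0.0002 -0.029 ] 0.41588384197750117
[26.3832 -1.7212 -0.3621] [-0.0018  0.003  -0.0011]
```

View pics/wr3.png

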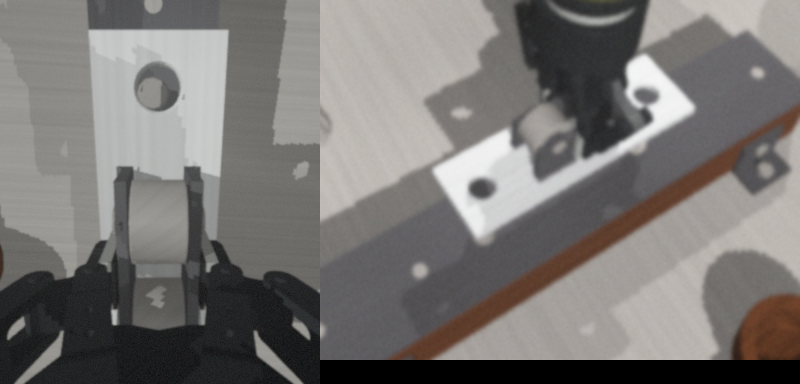

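The pin's top is visible through the far hole (pin at (150,93), hole at (157,87) in the left half). Next I measure the offset.

```bash
cat > al.py <<'E'
from h import *
from bench import camera,robot
np.set_printoptions(precision=4,suppress=True)
st=robot.read_state();p,R=tool(st);c=camera("wrist");g=cv2.cvtColor(c["img"],cv2.COLOR_BGR2GRAY);C=cloud(c)
cv2.imwrite("pics/al.png",cv2.resize(g[45:130,215:300],None,fx=6,fy=6,interpolation=cv2.INTER_CUBIC))
# hole: plate pixels by depth in tool frame
X=((C-p)@R)
pl=(np.abs(X[...,0]-.0049)<.006)
roi=np.zeros_like(g);roi[50:125,222:296]=1
m=((~pl)&(roi>0)).astype(np.uint8)
m=cv2.morphologyEx(m,cv2.MORPH_OPEN,np.ones((3,3)));k=max(cv2.findContours(m,cv2.RETR_EXTERNAL,cv2.CHAIN_APPROX_NONE)[0],key=cv2.contourArea)[:,0]
k=cv2.convexHull(k)[:,0];T=ontool(c,p,R,k,.0049)[:,1:].astype(np.float32)*1000
h,r=cv2.minEnclosingCircle(T);e=cv2.fitEllipse(T);print("hole tool yz",h,r,e);print("world",p+R@np.array([.0049,h[0]/1e3,h[1]/1e3]))
m=(np.abs(C[...,2]-.106)<.004)&(roi>0);v,u=np.nonzero(m);Q=onz(c,np.c_[u,v],.106)[:,:2].astype(np.float32)*1000
print("pin",len(u),Q.mean(0),cv2.minEnclosingCircle(Q))
E
python3 al.py
```

```text
hole tool yz (-0.8231446743011475, -79.4101333618164) 10.670307159423828 ((-0.9563841223716736, -79.38872528076172), (20.804285049438477, 21.043018341064453), 171.31961059570312)
world [0.6508 0.1784 0.1465]
pin 812 [651.1503 181.4909] ((651.0157470703125, 181.48106384277344), 9.788717269897461)
```

Emit:
{"method": "move_arm", "body": {
  "increments": [
    {"fingers": 30, "dp": [4, -2.1, -0.4], "delta_rot": [-0.002, 0.003, -0.001]},
    {"fingers": 30, "dp": [8, 0, 0], "delta_rot": [0, 0, 0]},
    {"fingers": 30, "dp": [8, 0, 0], "delta_rot": [0, 0, 0]},
    {"fingers": 30, "dp": [0, 0, 0], "delta_rot": [0, 0, 0]},
    {"fingers": 30, "dp": [0, 0, 0], "delta_rot": [0, 0, 0]}
  ]
}}

```text
t: 9.22
tool_pos: [0.5724, 0.1756, 0.1312]
eef_rot: [2.194, 0.065, -2.189]
ft_force: [0.3, 0.5, -6.4]
grip_width: 0.41
```

```bash
python3 w.py .5719 .1751 .119 .058; python3 al.py
```

```text
9.225 [0.5724 0.1756 0.1312] [ 0.3359  0.4673 -6.3692] [ 0.0179 -0.007  -0.0178] 0.40980201459976423
[12.217   0.512   0.5562] [ 0.0007 -0.0023  0.0003]
hole tool yz (-0.9086628556251526, -79.3309097290039) 10.552356719970703 ((-0.9254692196846008, -79.3453369140625), (20.85390281677246, 20.94968032836914), 71.40811920166016)
world [0.6515 0.1812 0.1265]
pin 1029 [651.1043 181.6852] ((650.967041015625, 181.6405792236328), 9.754735946655273)
```

Emit:
{"method": "move_arm", "body": {
  "increments": [
    {"fingers": 30, "dp": [4, -0.2, 0.5], "delta_rot": [0, -0.002, 0]},
    {"fingers": 30, "dp": [4, 0, 0], "delta_rot": [0, 0, 0]},
    {"fingers": 30, "dp": [0, 0, 0], "delta_rot": [0, 0, 0]},
    {"fingers": 30, "dp": [0, 0, 0], "delta_rot": [0, 0, 0]}
  ]
}}

```text
t: 9.78
tool_pos: [0.572, 0.1758, 0.123]
eef_rot: [2.192, 0.065, -2.191]
ft_force: [0.9, 0.1, -6.7]
grip_width: 0.41
```

```bash
python3 w.py .5719 .1757 .119 .058; python3 al.py
```

```text
9.775 [0.572  0.1758 0.123 ] [ 0.9044  0.0628 -6.7207] [0.0407 0.033  0.0647] 0.40952872912884125
[3.9679 0.0845 0.1432] [ 0.0007 -0.0006  0.0003]
hole tool yz (-0.9781247973442078, -79.40003967285156) 10.558332443237305 ((-0.9345365762710571, -79.39401245117188), (20.90070152282715, 20.937944412231445), 165.5728302001953)
world [0.6512 0.1814 0.1181]
pin 1158 [651.1651 181.6935] ((652.260009765625, 181.51715087890625), 11.17298412322998)
```

Well aligned at the pin. Now I lower in small steps.

Emit:
{"method": "move_arm", "body": {
  "increments": [
    {"fingers": 30, "dp": [1.5, 0, 0], "delta_rot": [0, 0, 0]},
    {"fingers": 30, "dp": [1.5, 0, 0], "delta_rot": [0, 0, 0]},
    {"fingers": 30, "dp": [1.5, 0, 0], "delta_rot": [0, 0, 0]},
    {"fingers": 30, "dp": [0, 0, 0], "delta_rot": [0, 0, 0]}
  ]
}}

```text
t: 10.32
tool_pos: [0.5721, 0.1758, 0.1184]
eef_rot: [2.193, 0.065, -2.191]
ft_force: [-0.3, 0.2, -6.6]
grip_width: 0.414
```

```bash
python3 w.py .5719 .1757 .119 .058
```

```text
10.325 [0.5721 0.1758 0.1184] [-0.2577  0.1682 -6.5635] [ 0.0393 -0.007  -0.0168] 0.41375892901589995
[-0.63    0.0949  0.238 ] [ 0.0007 -0.0009  0.0004]
```

Emit:
{"method": "move_arm", "body": {
  "increments": [
    {"fingers": 30, "dp": [1, 0, 0], "delta_rot": [0, 0, 0]},
    {"fingers": 30, "dp": [1, 0, 0], "delta_rot": [0, 0, 0]},
    {"fingers": 30, "dp": [0, 0, 0], "delta_rot": [0, 0, 0]}
  ]
}}

```text
t: 10.7
tool_pos: [0.5722, 0.1758, 0.1163]
eef_rot: [2.193, 0.065, -2.191]
ft_force: [-0.9, 0.6, -6.5]
grip_width: 0.409
```

```bash
python3 w.py .5719 .1757 .119 .058
```

```text
10.7 [0.5722 0.1758 0.1163] [-0.8829  0.6459 -6.4969] [-0.0353  0.0031  0.0098] 0.4091994014250273
[-2.7395  0.101   0.2572] [ 0.0006 -0.001   0.0004]
```

Emit:
{"method": "move_arm", "body": {
  "increments": [
    {"fingers": 30, "dp": [1.5, 0, 0], "delta_rot": [0, 0, 0]},
    {"fingers": 30, "dp": [1.5, 0, 0], "delta_rot": [0, 0, 0]},
    {"fingers": 30, "dp": [1.5, 0, 0], "delta_rot": [0, 0, 0]},
    {"fingers": 30, "dp": [0, 0, 0], "delta_rot": [0, 0, 0]}
  ]
}}

```text
t: 11.2
tool_pos: [0.5721, 0.1758, 0.1114]
eef_rot: [2.193, 0.065, -2.191]
ft_force: [-0.3, 1.0, -6.6]
grip_width: 0.409
```

```bash
python3 w.py .5720 .1758 .119 .058
```

```text
11.2 [0.5721 0.1758 0.1114] [-0.3422  0.9791 -6.621 ] [ 0.0102 -0.0033 -0.0338] 0.4088631156567992
[-7.6247  0.0157  0.1029] [ 0.0006 -0.0008  0.0004]
```

Emit:
{"method": "move_arm", "body": {
  "increments": [
    {"fingers": 30, "dp": [2.2, 0, 0], "delta_rot": [0, 0, 0]},
    {"fingers": 30, "dp": [2.2, 0, 0], "delta_rot": [0, 0, 0]},
    {"fingers": 30, "dp": [2.2, 0, 0], "delta_rot": [0, 0, 0]},
    {"fingers": 30, "dp": [2.2, 0, 0], "delta_rot": [0, 0, 0]},
    {"fingers": 30, "dp": [0, 0, 0], "delta_rot": [0, 0, 0]}
  ]
}}

```text
t: 11.82
tool_pos: [0.5721, 0.1758, 0.1018]
eef_rot: [2.192, 0.065, -2.191]
ft_force: [-0.2, 0.2, -6.8]
grip_width: 0.409
```

```bash
python3 w.py .5720 .1758 .119 .058
```

```text
11.825 [0.5721 0.1758 0.1018] [-0.2449  0.1983 -6.7714] [-0.0089 -0.0625 -0.008 ] 0.4094865028503412
[-17.1541   0.007    0.0419] [ 0.0006 -0.0006  0.0004]
```

Emit:
{"method": "move_arm", "body": {
  "increments": [
    {"fingers": 30, "dp": [2.2, 0, 0], "delta_rot": [0, 0, 0]},
    {"fingers": 30, "dp": [2.2, 0, 0], "delta_rot": [0, 0, 0]},
    {"fingers": 30, "dp": [2.2, 0, 0], "delta_rot": [0, 0, 0]},
    {"fingers": 30, "dp": [2, 0, 0], "delta_rot": [0, 0, 0]},
    {"fingers": 30, "dp": [1, 0, 0], "delta_rot": [0, 0, 0]},
    {"fingers": 30, "dp": [0, 0, 0], "delta_rot": [0, 0, 0]}
  ]
}}

```text
t: 12.58
tool_pos: [0.5721, 0.1758, 0.0916]
eef_rot: [2.193, 0.065, -2.191]
ft_force: [0.5, 0.9, -7.5]
grip_width: 0.413
```

Emit:
{"method": "move_arm", "body": {
  "increments": [
    {"fingers": 30, "dp": [1, 0, 0], "delta_rot": [0, 0, 0]},
    {"fingers": 30, "dp": [1, 0, 0], "delta_rot": [0, 0, 0]},
    {"fingers": 30, "dp": [0, 0, 0], "delta_rot": [0, 0, 0]}
  ]
}}

```text
t: 12.95
tool_pos: [0.5723, 0.1758, 0.0897]
eef_rot: [2.193, 0.065, -2.191]
ft_force: [0.8, 0.1, -5.8]
grip_width: 0.409
```

```bash
python3 w.py .5720 .1758 .0829 .058
```

```text
12.95 [0.5723 0.1758 0.0897] [ 0.7791  0.1023 -5.7662] [-0.0413  0.0475 -0.0224] 0.4086613435778533
[6.8223 0.0278 0.3342] [ 0.0006 -0.0011  0.0004]
```

Emit:
{"method": "move_arm", "body": {
  "increments": [
    {"fingers": 30, "dp": [1, 0, 0.1], "delta_rot": [0, 0, 0]},
    {"fingers": 30, "dp": [1, 0, 0], "delta_rot": [0, 0, 0]},
    {"fingers": 30, "dp": [1, 0, 0], "delta_rot": [0, 0, 0]},
    {"fingers": 30, "dp": [0, 0, 0], "delta_rot": [0, 0, 0]}
  ]
}}

```text
t: 13.45
tool_pos: [0.5722, 0.1758, 0.0865]
eef_rot: [2.193, 0.065, -2.191]
ft_force: [0.1, 0.7, -6.7]
grip_width: 0.41
```

Emit:
{"method": "move_arm", "body": {
  "increments": [
    {"fingers": 30, "dp": [1, 0, 0], "delta_rot": [0, 0, 0]},
    {"fingers": 30, "dp": [1, 0, 0], "delta_rot": [0, 0, 0]},
    {"fingers": 30, "dp": [0, 0, 0], "delta_rot": [0, 0, 0]}
  ]
}}

```text
t: 13.82
tool_pos: [0.5722, 0.1759, 0.0844]
eef_rot: [2.193, 0.065, -2.191]
ft_force: [-0.9, 0.2, -7.8]
grip_width: 0.41
```

```bash
python3 w.py .5720 .1758 .0829 .058
```

```text
13.825 [0.5722 0.1759 0.0844] [-0.8824  0.1887 -7.826 ] [-0.0031 -0.033  -0.0486] 0.41016206354540286
[1.4602 0.0619 0.236 ] [ 0.0007 -0.0012  0.0004]
```

Emit:
{"method": "move_arm", "body": {
  "increments": [
    {"fingers": 30, "dp": [0.7, 0, 0], "delta_rot": [0, 0, 0]},
    {"fingers": 30, "dp": [0.6, 0, 0], "delta_rot": [0, 0, 0]},
    {"fingers": 30, "dp": [0, 0, 0], "delta_rot": [0, 0, 0]}
  ]
}}

```text
t: 14.2
tool_pos: [0.5723, 0.1759, 0.083]
eef_rot: [2.193, 0.065, -2.191]
ft_force: [-0.0, 0.4, -7.1]
grip_width: 0.413
```

Emit:
{"method": "move_arm", "body": {
  "increments": [
    {"fingers": 30, "dp": [0.6, 0, 0], "delta_rot": [0, 0, 0]},
    {"fingers": 30, "dp": [0, 0, 0], "delta_rot": [0, 0, 0]}
  ]
}}

```text
t: 14.45
tool_pos: [0.5724, 0.1759, 0.083]
eef_rot: [2.193, 0.065, -2.19]
ft_force: [-0.5, 0.4, -7.4]
grip_width: 0.412
```

```bash
python3 w.py .5720 .1758 .0829 .058
```

```text
14.45 [0.5724 0.1759 0.083 ] [-0.4664  0.4335 -7.3749] [ 0.0036  0.0458 -0.0089] 0.412344077883043
[0.1043 0.1053 0.4186] [ 0.0007 -0.0015  0.0004]
```

Emit:
{"method": "move_arm", "body": {
  "increments": [
    {"fingers": 30, "dp": [1, 0, 0.2], "delta_rot": [0, 0, 0]},
    {"fingers": 30, "dp": [0.8, 0, 0], "delta_rot": [0, 0, 0]}
  ]
}}

```text
t: 14.7
tool_pos: [0.5724, 0.1759, 0.0829]
eef_rot: [2.193, 0.065, -2.19]
ft_force: [-4.4, -1.1, 0.8]
grip_width: 0.41
```

```bash
python3 w.py .5720 .1758 .0829 .058
```

```text
14.7 [0.5724 0.1759 0.0829] [-4.4234 -1.1259  0.7679] [-0.3519  0.7277 -0.062 ] 0.40964325999860873
[0.0203 0.1162 0.4417] [ 0.0009 -0.0014  0.0001]
```

Seated at the expected height with its weight on the rail, so I release it.

Emit:
{"method": "move_arm", "body": {
  "increments": [
    {"fingers": 50, "dp": [0, 0, 0], "delta_rot": [0, 0, 0]},
    {"fingers": 80, "dp": [0, 0, 0], "delta_rot": [0, 0, 0]},
    {"fingers": 90, "dp": [0, 0, 0], "delta_rot": [0, 0, 0]},
    {"fingers": 90, "dp": [0, 0, 0], "delta_rot": [0, 0, 0]},
    {"fingers": 90, "dp": [-10, 0, 0], "delta_rot": [0, 0, 0]},
    {"fingers": 90, "dp": [-25, 0, 0], "delta_rot": [0, 0, 0]},
    {"fingers": 90, "dp": [-40, 0, 0], "delta_rot": [0, 0, 0]},
    {"fingers": 90, "dp": [-40, 0, 0], "delta_rot": [0, 0, 0]},
    {"fingers": 90, "dp": [-20, 0, 0], "delta_rot": [0, 0, 0]},
    {"fingers": 90, "dp": [0, 0, 0], "delta_rot": [0, 0, 0]}
  ]
}}

```text
t: 15.95
tool_pos: [0.5746, 0.1764, 0.2272]
eef_rot: [2.205, 0.067, -2.18]
ft_force: [-0.4, -0.3, -0.4]
grip_width: 0.896
```

```bash
python3 - <<'E'
from h import *
from bench import camera,robot
np.set_printoptions(precision=4,suppress=True)
c=camera("wrist");np.savez("wr4.npz",**c);cv2.imwrite("pics/wr4.png",c["img"])
st=robot.read_state();print(st["t"],tool(st)[0],st["ft_force"])
r,m,P=plate(c,.078,[.572,.176]);print(r,m.sum(),np.median(cloud(c)[m][:,2]))
X=cloud(c)[m];A=np.c_[X[:,:2]-[.572,.176],np.ones(len(X))];print("plane",np.linalg.lstsq(A,X[:,2],rcond=None)[0])
C=cloud(c)
for n in([.492,.171],[.651,.181]):
    k=(np.abs(C[...,2]-.1065)<.003)&(np.linalg.norm(C[...,:2]-n,axis=2)<.02);v,u=np.nonzero(k)
    if len(u):print(len(u),cv2.minEnclosingCircle(onz(c,np.c_[u,v],.106)[:,:2].astype(np.float32)*1000))
print(to(st,[.535,-.2,.2],0.))
E
```

```text
16.0 [0.574  0.1762 0.2258] [-0.3849  0.8106  0.6244]
((572.0352783203125, 176.6707000732422), (209.65455627441406, 63.97298812866211), 3.371713876724243) 7904 0.07784834746138597
plane [-0.0015 -0.0007  0.0779]
225 ((492.3700256347656, 172.47793579101562), 9.643373489379883)
402 ((650.7452392578125, 181.4778594970703), 9.790240287780762)
(array([ 24.6188, 373.3365,  61.2607]), array([ 0.0586, -0.0093,  0.0019]))
```

View pics/wr4.png

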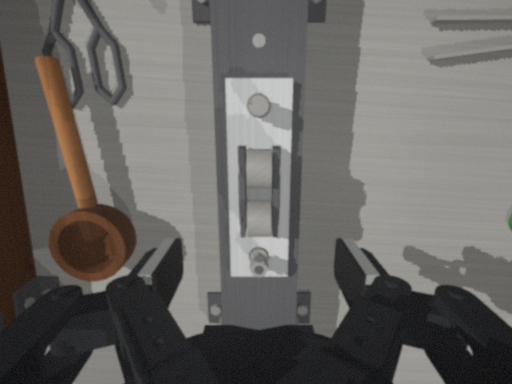

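The rest sits level at z≈0.078, with the pin (259,105) and the nut (258,262) standing through its holes. Now the washer.

Emit:
{"method": "move_arm", "body": {
  "increments": [
    {"fingers": 80, "dp": [0, 25, 3], "delta_rot": [0, -0.009, 0.002]},
    {"fingers": 80, "dp": [2, 45, 6], "delta_rot": [0, 0, 0]},
    {"fingers": 80, "dp": [2, 45, 6], "delta_rot": [0, 0, 0]},
    {"fingers": 80, "dp": [2, 45, 6], "delta_rot": [0, 0, 0]},
    {"fingers": 80, "dp": [2, 45, 6], "delta_rot": [0, 0, 0]},
    {"fingers": 80, "dp": [2, 45, 6], "delta_rot": [0, 0, 0]},
    {"fingers": 80, "dp": [2, 45, 6], "delta_rot": [0, 0, 0]},
    {"fingers": 80, "dp": [2, 45, 6], "delta_rot": [0, 0, 0]},
    {"fingers": 80, "dp": [2, 45, 6], "delta_rot": [0, 0, 0]},
    {"fingers": 80, "dp": [2, 38, 6], "delta_rot": [0, 0, 0]},
    {"fingers": 80, "dp": [0, 0, 0], "delta_rot": [-0.15, 0, 0]},
    {"fingers": 80, "dp": [0, 0, 0], "delta_rot": [-0.15, 0, 0]},
    {"fingers": 80, "dp": [0, 0, 0], "delta_rot": [-0.15, 0, 0]},
    {"fingers": 80, "dp": [0, 0, 0], "delta_rot": [-0.14, 0, 0]},
    {"fingers": 80, "dp": [0, 0, 0], "delta_rot": [0, 0, 0]}
  ]
}}

```text
t: 17.88
tool_pos: [0.5232, -0.2578, 0.1661]
eef_rot: [1.803, 0.676, -1.895]
ft_force: [0.2, 0.6, 0.5]
grip_width: 0.798
```

```bash
cat > wa.py <<'E'
from h import *
from bench import camera,robot
np.set_printoptions(precision=4,suppress=True)
c=camera("wrist");cv2.imwrite("pics/wr5.png",c["img"]);np.savez("wr5.npz",**c)
st=robot.read_state();p,R=tool(st);print(st["t"],p);g=cv2.cvtColor(c["img"],cv2.COLOR_BGR2GRAY)
C=cloud(c);d=np.linalg.norm(C[...,:2]-[.535,-.269],axis=2)
k=(d<.03)&(C[...,2]>.0045)&(C[...,2]<.012);print(k.sum(),np.median(C[k],0))
v,u=np.nonzero(k);Q=onz(c,np.c_[u,v],.008)[:,:2].astype(np.float32)*1000;(cc,rr)=cv2.minEnclosingCircle(Q);w=np.array(cc)-Q.mean(0)
print("washer",cc,rr,"slot",np.arctan2(w[1],w[0]),w);yaw=np.arctan2(w[1],w[0])
# grey mask, local Otsu
x0,y0,x1,y1=u.min()-6,v.min()-6,u.max()+7,v.max()+7
t,b=cv2.threshold(g[y0:y1,x0:x1],0,255,cv2.THRESH_BINARY_INV+cv2.THRESH_OTSU);vv,uu=np.nonzero(b)
Q=onz(c,np.c_[uu+x0,vv+y0],.008)[:,:2].astype(np.float32)*1000;q=np.linalg.norm(Q-cc,axis=1)<26;Q=Q[q]
c2,r2=cv2.minEnclosingCircle(Q);w=np.array(c2)-Q.mean(0);print("grey",t,c2,r2,np.arctan2(w[1],w[0]),w)
print(x0,y0,x1,y1);print(to(st,[cc[0]/1e3,cc[1]/1e3,.08],yaw))
E
python3 wa.py
```

```text
17.925 [ 0.5231 -0.2577  0.1659]
1048 [ 0.5327 -0.2729  0.0079]
washer (535.5828247070312, -269.69793701171875) 22.120193481445312 slot 0.7311603225110226 [1.5225 1.3657]
grey 106.0 (535.2149658203125, -270.85260009765625) 24.78763771057129 0.7850058030535734 [1.2061 1.2051]
257 149 311 201
(array([84.8183, 21.499 , -5.1751]), array([-0.0654,  0.0306,  0.0519]))
```

View pics/wr5.png

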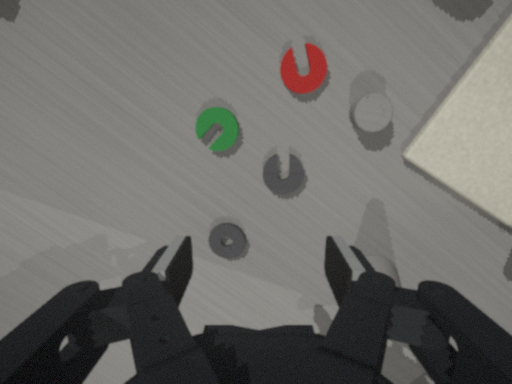

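The washer is at (284,175) with its slot nearly straight up; the ring is at (228,240) and the roller at (373,112). I'll refine the slot direction from the missing pixels.

```bash
cat > sl.py <<'E'
from h import *
c=dict(np.load("wr5.npz"));g=cv2.cvtColor(c["img"],cv2.COLOR_BGR2GRAY).astype(float);C=cloud(c)
cc=np.array([535.6,-269.7])
P=np.array([onz(c,np.c_[np.arange(512),np.full(512,v)],.008) for v in range(384)])[...,:2]*1000-cc
r=np.linalg.norm(P,axis=2);ring=(r>9)&(r<20)
for nm,m in(("depth",ring&(C[...,2]<.0045)),("grey",ring&(g>100))):
    q=P[m];a=np.arctan2(q[:,1],q[:,0]);q=q[np.abs(a-.72)<.8];print(nm,len(q),np.arctan2(*q.mean(0)[::-1]),q.mean(0))
E
python3 sl.py
```

```text
depth 129 0.662773988680986 [10.99946327  8.58573428]
grey 111 0.6030171476107963 [11.73170086  8.07815928]
```

```bash
python3 w.py .5356 -.2697 .05 .665
```

```text
17.925 [ 0.5231 -0.2577  0.1659] [-0.0476 -0.1549 -0.6792] [-0.0023 -0.0015 -0.0098] 0.8016661419784326
[114.7629  23.0349  -6.1556] [0.0007 0.0323 0.0508]
```

Emit:
{"method": "move_arm", "body": {
  "increments": [
    {"fingers": 68, "dp": [0, 0, 0], "delta_rot": [0, 0.032, 0.051]},
    {"fingers": 68, "dp": [20, 15, 0], "delta_rot": [0, 0, 0]},
    {"fingers": 68, "dp": [30, 0, 0], "delta_rot": [0, 0, 0]},
    {"fingers": 68, "dp": [30, 0, 0], "delta_rot": [0, 0, 0]},
    {"fingers": 68, "dp": [10, 0, 0], "delta_rot": [0, 0, 0]},
    {"fingers": 68, "dp": [0, 0, 0], "delta_rot": [0, 0, 0]}
  ]
}}

```text
t: 18.68
tool_pos: [0.5312, -0.2686, 0.07]
eef_rot: [1.844, 0.628, -1.847]
ft_force: [0.2, -0.9, 0.2]
grip_width: 0.678
```

```bash
python3 w.py .5356 -.2697 .02 .665; python3 - <<'E'
from h import *
from bench import camera
c=camera("wrist");C=cloud(c);m=(np.linalg.norm(C[...,:2]-[.5356,-.2697],axis=2)<.03)&(C[...,2]>.0045)&(C[...,2]<.011)
v,u=np.nonzero(m);print(len(u));np.savez("wr5.npz",**c)
if len(u):print(cv2.minEnclosingCircle(onz(c,np.c_[u,v],.008)[:,:2].astype(np.float32)*1000))
E
python3 sl.py
```

```text
18.675 [ 0.5312 -0.2686  0.07  ] [ 0.2468 -0.9464  0.1729] [ 0.0183  0.0134 -0.0088] 0.6777467168432859
[50.0178  3.6849 -2.9258] [-0.0108  0.0009  0.0027]
2057
((536.0916748046875, -269.3876037597656), 22.383840560913086)
depth 261 0.671307289478667 [10.96928441  8.71382637]
grey 220 0.6029369604706627 [11.79242679  8.11857979]
```

Emit:
{"method": "move_arm", "body": {
  "increments": [
    {"fingers": 65, "dp": [10, 3.7, -3], "delta_rot": [-0.011, 0, 0.003]},
    {"fingers": 65, "dp": [20, 0, 0], "delta_rot": [0, 0, 0]},
    {"fingers": 65, "dp": [18, 0, 0], "delta_rot": [0, 0, 0]},
    {"fingers": 65, "dp": [3, 0, 0], "delta_rot": [0, 0, 0]},
    {"fingers": 65, "dp": [0, 0, 0], "delta_rot": [0, 0, 0]}
  ]
}}

```text
t: 19.35
tool_pos: [0.5378, -0.2708, 0.0181]
eef_rot: [1.838, 0.631, -1.834]
ft_force: [0.3, 0.8, -0.2]
grip_width: 0.648
```

```bash
python3 w.py .5358 -.2695 .002 .665
```

```text
19.35 [ 0.5378 -0.2708  0.0181] [ 0.3026  0.7526 -0.1913] [ 0.0178 -0.0506 -0.0326] 0.6479122593171839
[16.1372 -2.304   0.7873] [ 0.0005 -0.0006 -0.0046]
```

Emit:
{"method": "move_arm", "body": {
  "increments": [
    {"fingers": 65, "dp": [4, -2.3, 0.8], "delta_rot": [0, 0, -0.004]},
    {"fingers": 65, "dp": [4, 0, 0], "delta_rot": [0, 0, 0]},
    {"fingers": 65, "dp": [4, 0, 0], "delta_rot": [0, 0, 0]},
    {"fingers": 65, "dp": [0, 0, 0], "delta_rot": [0, 0, 0]}
  ]
}}

```text
t: 19.85
tool_pos: [0.5363, -0.2698, 0.0065]
eef_rot: [1.839, 0.633, -1.835]
ft_force: [0.6, -0.1, -1.1]
grip_width: 0.649
```

```bash
python3 w.py .5358 -.2695 .0 .665
```

```text
19.85 [ 0.5363 -0.2698  0.0065] [ 0.6305 -0.123  -1.1022] [ 0.017  -0.0329 -0.0025] 0.6487577449527819
[ 6.4919 -0.5629  0.204 ] [ 0.0005 -0.0013 -0.0022]
```

Emit:
{"method": "move_arm", "body": {
  "increments": [
    {"fingers": 65, "dp": [2, -0.5, 0.2], "delta_rot": [0, 0, -0.002]},
    {"fingers": 65, "dp": [2, 0, 0], "delta_rot": [0, 0, 0]},
    {"fingers": 65, "dp": [1.5, 0, 0], "delta_rot": [0, 0, 0]},
    {"fingers": 65, "dp": [0, 0, 0], "delta_rot": [0, 0, 0]}
  ]
}}

```text
t: 20.35
tool_pos: [0.5361, -0.2697, 0.001]
eef_rot: [1.839, 0.635, -1.836]
ft_force: [-0.8, 0.4, -0.7]
grip_width: 0.652
```

Emit:
{"method": "move_arm", "body": {
  "increments": [
    {"fingers": 65, "dp": [1, 0, 0], "delta_rot": [0, 0, 0]},
    {"fingers": 65, "dp": [0.7, 0, 0], "delta_rot": [0, 0, 0]},
    {"fingers": 65, "dp": [0, 0, 0], "delta_rot": [0, 0, 0]}
  ]
}}

```text
t: 20.72
tool_pos: [0.5362, -0.2698, -0.0007]
eef_rot: [1.839, 0.635, -1.836]
ft_force: [-0.6, -0.8, 0.4]
grip_width: 0.649
```

```bash
python3 w.py .5358 -.2695 .0 .665
```

```text
20.725 [ 0.5362 -0.2698 -0.0007] [-0.5712 -0.8372  0.4236] [-0.0592 -0.0338 -0.017 ] 0.6485274023269836
[-0.6787 -0.4615  0.1738] [ 0.0005 -0.0016 -0.0011]
```

Emit:
{"method": "move_arm", "body": {
  "increments": [
    {"fingers": 58, "dp": [1, 0, 0], "delta_rot": [0, 0, 0]},
    {"fingers": 58, "dp": [1, 0, 0], "delta_rot": [0, 0, 0]},
    {"fingers": 58, "dp": [0, 0, 0], "delta_rot": [0, 0, 0]}
  ]
}}

```text
t: 21.1
tool_pos: [0.5362, -0.2698, -0.0028]
eef_rot: [1.839, 0.635, -1.836]
ft_force: [0.1, 0.5, -0.3]
grip_width: 0.577
```

```bash
python3 w.py .5358 -.2695 -.003 .665;python3 - <<'E'
from h import *
from bench import camera
s=camera("scene");u=proj(s,[.536,-.27,.02])[0].astype(int);c=camera("wrist")
cv2.imwrite("pics/g1.png",np.hstack([cv2.resize(s["img"][u[1]-40:u[1]+40,u[0]-40:u[0]+40],(390,390),interpolation=cv2.INTER_CUBIC),cv2.resize(c["img"][100:300,160:360],(390,390))]))
E
```

```text
21.1 [ 0.5362 -0.2698 -0.0028] [ 0.1361  0.5105 -0.3209] [-0.0384 -0.0092 -0.0403] 0.5767858356780134
[ 0.1841 -0.449   0.161 ] [ 0.0005 -0.0016 -0.001 ]
```

View pics/g1.png

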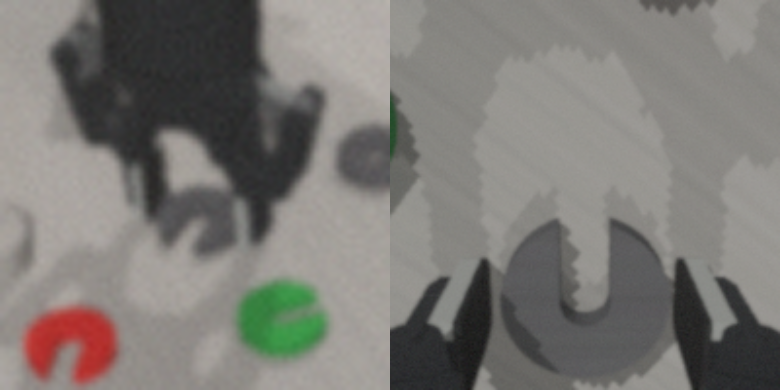

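The washer is centred between the fingers, and its slot points straight up in the wrist view. I'll go a bit lower and then grip gently.

Emit:
{"method": "move_arm", "body": {
  "increments": [
    {"fingers": 58, "dp": [1.2, -0.4, 0.1], "delta_rot": [0, 0, 0]},
    {"fingers": 58, "dp": [0, 0, 0], "delta_rot": [0, 0, 0]},
    {"fingers": 42, "dp": [0, 0, 0], "delta_rot": [0, 0, 0]},
    {"fingers": 42, "dp": [0, 0, 0], "delta_rot": [0, 0, 0]},
    {"fingers": 42, "dp": [0, 0, 0], "delta_rot": [0, 0, 0]},
    {"fingers": 42, "dp": [0, 0, 0], "delta_rot": [0, 0, 0]}
  ],
  "squeeze": 30
}}

```text
t: 21.95
tool_pos: [0.5372, -0.2703, -0.0015]
eef_rot: [1.84, 0.633, -1.833]
ft_force: [-1.1, 0.8, 2.6]
grip_width: 0.481
```

```bash
python3 w.py .5358 -.2695 .1 .665
```

```text
21.95 [ 0.5372 -0.2703 -0.0015] [-1.1125  0.7682  2.5735] [ 0.1449  0.1013 -0.0003] 0.4811051004564765
[-101.4983   -1.1392    0.3796] [ 0.0006 -0.0026 -0.0034]
```

Emit:
{"method": "move_arm", "body": {
  "increments": [
    {"fingers": 42, "dp": [-8, 0, 0], "delta_rot": [0, 0, 0]},
    {"fingers": 42, "dp": [-20, 0, 0], "delta_rot": [0, 0, 0]},
    {"fingers": 42, "dp": [-40, 0, 0], "delta_rot": [0, 0, 0]},
    {"fingers": 42, "dp": [-40, 0, 0], "delta_rot": [0, 0, 0]},
    {"fingers": 42, "dp": [-40, 0, 0], "delta_rot": [0, 0, 0]},
    {"fingers": 42, "dp": [-20, 0, 0], "delta_rot": [0, 0, 0]},
    {"fingers": 42, "dp": [0, 0, 0], "delta_rot": [0, 0, 0]}
  ],
  "squeeze": 40
}}

```text
t: 22.82
tool_pos: [0.5361, -0.2699, 0.177]
eef_rot: [1.841, 0.63, -1.831]
ft_force: [0.8, 0.1, -0.3]
grip_width: 0.481
```

```bash
python3 w.py .46 .15 .2 .058;python3 - <<'E'
from h import *
from bench import camera,robot
np.set_printoptions(precision=4,suppress=True)
c=camera("wrist");np.savez("wr6.npz",**c);st=robot.read_state();p,R=tool(st)
cv2.imwrite("pics/g2.png",cv2.resize(c["img"][130:310,170:350],(540,540)))
X=(cloud(c)-p)@R*1000
m=(np.abs(X[...,0])<25)&(np.linalg.norm(X[...,1:],axis=2)<24)&(np.arange(384)[:,None]<320)
print(m.sum(),np.percentile(X[m][:,0],[5,25,50,75,95]))
A=np.c_[X[m][:,1:],np.ones(m.sum())];print(np.linalg.lstsq(A,X[m][:,0],rcond=None)[0])
E
```

```text
22.825 [ 0.5361 -0.2699  0.177 ] [ 0.7597  0.0876 -0.3106] [-0.014  -0.01   -0.0487] 0.48142945610792626
[ -24.6852 -377.1589 -199.5306] [ 0.6075 -0.0052 -0.0049]
4911 [-17.4023 -11.0421 -10.5579 -10.0554  -6.4707]
[ -0.0061  -0.0173 -10.8162]
```

View pics/g2.png

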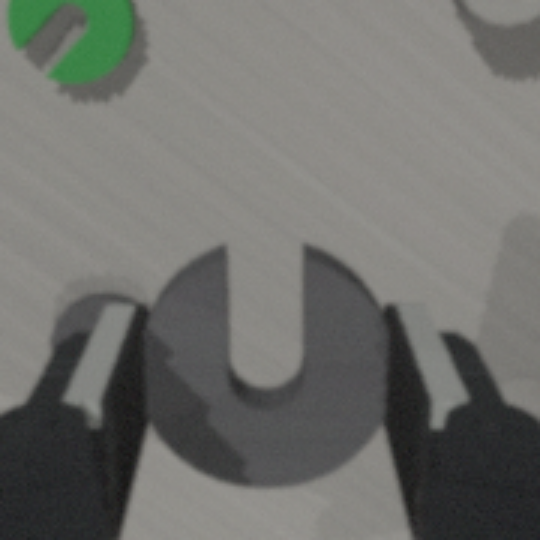

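The washer is held level and centred, with its slot pointing straight ahead; its top is about 10 mm behind the TCP. Turn and carry it to the rail.

Emit:
{"method": "move_arm", "body": {
  "increments": [
    {"fingers": 42, "dp": [0, 0, 0], "delta_rot": [0.15, 0, 0]},
    {"fingers": 42, "dp": [0, 0, 0], "delta_rot": [0.15, 0, 0]},
    {"fingers": 42, "dp": [0, 0, 0], "delta_rot": [0.15, 0, 0]},
    {"fingers": 42, "dp": [0, 0, 0], "delta_rot": [0.15, -0.005, -0.005]},
    {"fingers": 42, "dp": [0, -20, 3], "delta_rot": [0, 0, 0]},
    {"fingers": 42, "dp": [0, -40, 7], "delta_rot": [0, 0, 0]},
    {"fingers": 42, "dp": [0, -45, 7], "delta_rot": [0, 0, 0]},
    {"fingers": 42, "dp": [0, -45, 7], "delta_rot": [0, 0, 0]},
    {"fingers": 42, "dp": [0, -45, 7], "delta_rot": [0, 0, 0]},
    {"fingers": 42, "dp": [0, -45, 7], "delta_rot": [0, 0, 0]},
    {"fingers": 42, "dp": [0, -45, 7], "delta_rot": [0, 0, 0]},
    {"fingers": 42, "dp": [0, -45, 7], "delta_rot": [0, 0, 0]},
    {"fingers": 42, "dp": [0, -45, 7], "delta_rot": [0, 0, 0]},
    {"fingers": 42, "dp": [0, -35, 6], "delta_rot": [0, 0, 0]},
    {"fingers": 42, "dp": [0, -15, 3], "delta_rot": [0, 0, 0]},
    {"fingers": 42, "dp": [0, 0, 0], "delta_rot": [0, 0, 0]},
    {"fingers": 42, "dp": [0, 0, 0], "delta_rot": [0, 0, 0]}
  ]
}}

```text
t: 25.0
tool_pos: [0.421, 0.1751, 0.1623]
eef_rot: [2.155, 0.105, -2.221]
ft_force: [-0.6, -0.1, -0.7]
grip_width: 0.481
```

```bash
cat > cl.py <<'E'
from h import *
from bench import camera,robot
np.set_printoptions(precision=4,suppress=True)
c=camera("wrist");np.savez("wr7.npz",**c);st=robot.read_state();p,R=tool(st);g=cv2.cvtColor(c["img"],cv2.COLOR_BGR2GRAY)
C=cloud(c);X=(C-p)@R*1000;print(st["t"],p)
m=(np.abs(X[...,0]+10.5)<2.5)&(np.linalg.norm(X[...,1:],axis=2)<25)&(np.abs(X[...,1])<21.5)
v,u=np.nonzero(m);T=ontool(c,p,R,np.c_[u,v],-.0103)[:,1:]*1000
# washer: front rim points and circle fit of known shape
cen,r=cv2.minEnclosingCircle(T.astype(np.float32));print("washer tool yz",cen,r,np.median(X[m][:,0]))
q=T[(T[:,1]<cen[1]-6)];s=[]
for z in np.arange(-20,-2,2):
    row=np.sort(q[np.abs(q[:,1]-(cen[1]+z))<1][:,0])
    if len(row)>5:
        i=np.argmax(np.diff(row));s.append((z,row[i],row[i+1]))
s=np.array(s);print("slot edges",s.round(1).tolist(),"mid",s[:,1:].mean(1).mean())
# stud top and plate
n=np.array([.492,.172])
k=(np.abs(C[...,2]-.106)<.004)&(np.linalg.norm(C[...,:2]-n,axis=2)<.02);v,u=np.nonzero(k)
if len(u):
    e,rr=cv2.minEnclosingCircle(onz(c,np.c_[u,v],.106)[:,:2].astype(np.float32)*1000);print("nut",len(u),e,rr)
    w=np.array([e[0]/1e3,e[1]/1e3,.09]);print("nut in tool",(R.T@(w-p))*1000)
print("plate",plate(c,.078,[.572,.176])[0])
E
python3 cl.py; python3 w.py .442 .169 .15 .058
```

```text
25.05 [0.421  0.1749 0.1622]
washer tool yz (0.09577501565217972, 0.03438789024949074) 23.77156639099121 -9.36820324570446
slot edges [[-20.0, -7.7, 5.4], [-18.0, -7.7, 5.4], [-16.0, -7.7, 5.5], [-14.0, -7.7, 5.5], [-12.0, -7.8, 5.5], [-10.0, -7.8, 5.5], [-8.0, -7.8, 5.6], [-6.0, -7.8, 5.6]] mid -1.1241958000219454
nut 609 (491.2237243652344, 172.04238891601562) 9.45291805267334
nut in tool [ 69.9779   9.6361 -71.8786]
plate ((514.07568359375, 173.31182861328125), (93.73234558105469, 63.89017868041992), 3.3576393127441406)
25.05 [0.421  0.1749 0.1622] [ 0.5653  0.3398 -1.1258] [-0.0777  0.0512  0.0017] 0.4806117971571494
[ 11.496    7.749  -20.8048] [0.0209 0.0299 0.0172]
```

Emit:
{"method": "move_arm", "body": {
  "increments": [
    {"fingers": 42, "dp": [0, 0, 0], "delta_rot": [0.021, 0.03, 0.017]},
    {"fingers": 42, "dp": [15, 8, -22], "delta_rot": [0, 0, 0]},
    {"fingers": 42, "dp": [20, 0, 0], "delta_rot": [0, 0, 0]},
    {"fingers": 42, "dp": [0, 0, 0], "delta_rot": [0, 0, 0]},
    {"fingers": 42, "dp": [0, 0, 0], "delta_rot": [0, 0, 0]}
  ]
}}

```text
t: 25.68
tool_pos: [0.4453, 0.1646, 0.1271]
eef_rot: [2.197, 0.058, -2.192]
ft_force: [-0.2, 0.0, -0.9]
grip_width: 0.483
```

```bash
python3 cl.py; python3 w.py .4465 .1683 .0792 .058
```

```text
25.725 [0.4451 0.1646 0.127 ]
washer tool yz (-0.3413724899291992, 0.9320359230041504) 24.436988830566406 -9.522187005619765
slot edges [[-20.0, -7.4, 5.7], [-18.0, -7.5, 5.7], [-16.0, -7.5, 5.7], [-14.0, -7.5, 5.8], [-12.0, -7.5, 5.8], [-10.0, -7.6, 5.8], [-8.0, -7.6, 5.8], [-6.0, -7.6, 5.9]] mid -0.8803309632745235
nut 775 (491.62774658203125, 172.34979248046875) 9.450787544250488
nut in tool [ 37.0668  -5.2867 -46.8269]
plate ((521.9219360351562, 173.79248046875), (109.22952270507812, 63.92833709716797), 3.3492488861083984)
25.725 [0.4451 0.1646 0.127 ] [-0.3745 -0.2363 -0.3984] [ 0.0115 -0.003  -0.0135] 0.47975810643877814
[47.7822 -3.6569 -1.527 ] [-0.0046 -0.0019 -0.0007]
```

Emit:
{"method": "move_arm", "body": {
  "increments": [
    {"fingers": 42, "dp": [8, -4.2, 0], "delta_rot": [-0.005, -0.002, 0]},
    {"fingers": 42, "dp": [15, 0, 0], "delta_rot": [0, 0, 0]},
    {"fingers": 42, "dp": [14, 0, 0], "delta_rot": [0, 0, 0]},
    {"fingers": 42, "dp": [4, 0, 0], "delta_rot": [0, 0, 0]},
    {"fingers": 42, "dp": [0, 0, 0], "delta_rot": [0, 0, 0]},
    {"fingers": 42, "dp": [0, 0, 0], "delta_rot": [0, 0, 0]}
  ]
}}

```text
t: 26.48
tool_pos: [0.4449, 0.1693, 0.0838]
eef_rot: [2.192, 0.064, -2.19]
ft_force: [-0.3, 0.7, -1.0]
grip_width: 0.481
```

```bash
python3 cl.py; python3 w.py .4465 .1683 .0792 .058
```

```text
26.525 [0.445  0.1693 0.0839]
washer tool yz (-0.37836265563964844, 0.5111589431762695) 24.360567092895508 -9.271932020508281
slot edges [[-20.0, -7.5, 5.6], [-18.0, -7.5, 5.6], [-16.0, -7.5, 5.7], [-14.0, -7.5, 5.7], [-12.0, -7.6, 5.7], [-10.0, -7.6, 5.8], [-8.0, -7.6, 5.8], [-6.0, -7.6, 5.8]] mid -0.9173545458318481
nut 1377 (491.91632080078125, 172.37417602539062) 9.471837043762207
nut in tool [ -6.0665  -0.283  -46.9973]
plate ((514.6637573242188, 173.44943237304688), (94.10308074951172, 63.893707275390625), 3.3644673824310303)
26.525 [0.445  0.1693 0.0839] [-0.1331  0.5242 -0.6944] [-0.0232  0.0042  0.0257] 0.483034455145594
[ 4.6946  1.0832 -1.4099] [ 0.0014 -0.0009 -0.0005]
```

Emit:
{"method": "move_arm", "body": {
  "increments": [
    {"fingers": 42, "dp": [2.3, 0.6, 0], "delta_rot": [0, 0, 0]},
    {"fingers": 42, "dp": [2.3, 0, 0], "delta_rot": [0, 0, 0]},
    {"fingers": 42, "dp": [0, 0, -5], "delta_rot": [0, 0, 0]},
    {"fingers": 42, "dp": [0, 0, 0], "delta_rot": [0, 0, 0]}
  ]
}}

```text
t: 27.02
tool_pos: [0.4512, 0.1691, 0.0801]
eef_rot: [2.195, 0.065, -2.188]
ft_force: [-0.1, 0.0, -0.9]
grip_width: 0.479
```

```bash
python3 cl.py; python3 w.py .4924 .1712 .0792 .058
```

```text
27.075 [0.451  0.1691 0.0799]
washer tool yz (-0.08465924113988876, 0.02869037166237831) 23.977975845336914 -9.503371305360865
slot edges [[-20.0, -7.5, 5.6], [-18.0, -7.5, 5.6], [-16.0, -7.6, 5.6], [-14.0, -7.6, 5.7], [-12.0, -7.6, 5.7], [-10.0, -7.6, 5.7], [-8.0, -7.7, 5.7], [-6.0, -7.7, 5.8]] mid -0.9537144464536472
nut 1408 (492.0181884765625, 172.34808349609375) 9.59143352508545
nut in tool [ -9.9512  -0.8395 -41.2073]
plate ((517.2798461914062, 173.60891723632812), (99.02518463134766, 63.901161193847656), 3.3667914867401123)
27.075 [0.451  0.1691 0.0799] [-0.4563 -0.6403 -1.8653] [-0.0227  0.039  -0.012 ] 0.483049830853638
[  0.8498   0.3279 -41.4914] [ 0.0012 -0.0027 -0.0001]
```

Emit:
{"method": "move_arm", "body": {
  "increments": [
    {"fingers": 42, "dp": [0.7, 0, -6], "delta_rot": [0, -0.002, 0]},
    {"fingers": 42, "dp": [0, 0, -6], "delta_rot": [0, 0, 0]},
    {"fingers": 42, "dp": [0, 0, -5], "delta_rot": [0, 0, 0]},
    {"fingers": 42, "dp": [0, 0, 0], "delta_rot": [0, 0, 0]}
  ]
}}

```text
t: 27.58
tool_pos: [0.4695, 0.1702, 0.0793]
eef_rot: [2.192, 0.065, -2.19]
ft_force: [0.2, 0.7, -0.6]
grip_width: 0.481
```

```bash
python3 cl.py; python3 w.py .4924 .1712 .0792 .058
```

```text
27.625 [0.4693 0.1702 0.0793]
washer tool yz (-0.3609752655029297, 0.26275062561035156) 24.13031768798828 -9.454521533391466
slot edges [[-18.0, -11.9, 10.0], [-16.0, -11.4, 9.6], [-14.0, -10.0, 8.7], [-12.0, -9.1, 7.2], [-10.0, -8.1, 6.3], [-8.0, -7.6, 5.8], [-6.0, -7.7, 5.8]] mid -0.8868772435919112
nut 1323 (492.43511962890625, 172.2859344482422) 9.862892150878906
nut in tool [-10.717   -0.7215 -23.2538]
plate ((529.3012084960938, 174.32456970214844), (110.9619140625, 63.90662384033203), 3.363973617553711)
27.625 [0.4693 0.1702 0.0793] [ 0.5124  0.6057 -0.7593] [-0.0209 -0.0249  0.022 ] 0.48128638922610506
[  0.0831   0.3591 -23.1466] [ 0.0013 -0.0007 -0.0001]
```

Emit:
{"method": "move_arm", "body": {
  "increments": [
    {"fingers": 42, "dp": [0, 0.1, -5], "delta_rot": [0, 0, 0]},
    {"fingers": 42, "dp": [0, 0, -5], "delta_rot": [0, 0, 0]},
    {"fingers": 42, "dp": [0, 0, -4], "delta_rot": [0, 0, 0]},
    {"fingers": 42, "dp": [0, 0, 0], "delta_rot": [0, 0, 0]}
  ]
}}

```text
t: 28.12
tool_pos: [0.4841, 0.171, 0.0792]
eef_rot: [2.192, 0.065, -2.191]
ft_force: [0.1, -0.3, -0.7]
grip_width: 0.485
```

```bash
python3 w.py .4924 .1712 .0792 .058; python3 cl.py|grep nut
```

```text
28.125 [0.4841 0.171  0.0792] [ 0.1441 -0.2615 -0.7272] [-0.0142  0.0188 -0.0189] 0.4845090907456556
[ 0.0324  0.239  -8.2523] [ 0.0012 -0.0007 -0.0001]
nut 1240 (491.37469482421875, 166.73731994628906) 15.22800064086914
nut in tool [-10.8246   4.6561  -7.1557]
```

Emit:
{"method": "move_arm", "body": {
  "increments": [
    {"fingers": 42, "dp": [0, 0.2, -3], "delta_rot": [0, 0, 0]},
    {"fingers": 42, "dp": [0, 0, -2.5], "delta_rot": [0, 0, 0]},
    {"fingers": 42, "dp": [0, 0, -1], "delta_rot": [0, 0, 0]},
    {"fingers": 42, "dp": [0, 0, 0], "delta_rot": [0, 0, 0]}
  ]
}}

```text
t: 28.68
tool_pos: [0.4907, 0.1711, 0.0791]
eef_rot: [2.191, 0.065, -2.191]
ft_force: [-0.6, -0.3, -0.2]
grip_width: 0.483
```

Emit:
{"method": "move_arm", "body": {
  "increments": [
    {"fingers": 42, "dp": [0, 0, -0.8], "delta_rot": [0, 0, 0]},
    {"fingers": 42, "dp": [0, 0, -0.6], "delta_rot": [0, 0, 0]}
  ]
}}

```text
t: 28.92
tool_pos: [0.4921, 0.1712, 0.0791]
eef_rot: [2.191, 0.065, -2.191]
ft_force: [-0.6, 0.3, -1.3]
grip_width: 0.479
```

```bash
python3 w.py .4924 .1712 .0792 .058
```

```text
28.925 [0.4921 0.1712 0.0791] [-0.5895  0.3221 -1.327 ] [0.0157 0.0199 0.0077] 0.4785250948708264
[-0.1349  0.0411 -0.3471] [ 0.0014 -0.0002 -0.0002]
```

Emit:
{"method": "move_arm", "body": {
  "increments": [
    {"fingers": 42, "dp": [0, 0, -0.7], "delta_rot": [0, 0, 0]},
    {"fingers": 42, "dp": [0, 0, 0], "delta_rot": [0, 0, 0]}
  ]
}}

```text
t: 29.18
tool_pos: [0.4928, 0.1713, 0.0791]
eef_rot: [2.191, 0.065, -2.191]
ft_force: [-0.5, -0.0, -0.3]
grip_width: 0.48
```

Emit:
{"method": "move_arm", "body": {
  "increments": [
    {"fingers": 42, "dp": [0, 0, -0.7], "delta_rot": [0, 0, 0]},
    {"fingers": 42, "dp": [0, 0, 0], "delta_rot": [0, 0, 0]}
  ]
}}

```text
t: 29.42
tool_pos: [0.4935, 0.1713, 0.0791]
eef_rot: [2.191, 0.065, -2.191]
ft_force: [-0.4, -0.2, -0.1]
grip_width: 0.484
```

Emit:
{"method": "move_arm", "body": {
  "increments": [
    {"fingers": 42, "dp": [0, 0, -0.7], "delta_rot": [0, 0, 0]},
    {"fingers": 42, "dp": [0, 0, 0], "delta_rot": [0, 0, 0]}
  ]
}}

```text
t: 29.68
tool_pos: [0.4942, 0.1713, 0.079]
eef_rot: [2.191, 0.065, -2.191]
ft_force: [-0.4, -0.3, -0.2]
grip_width: 0.483
```

Emit:
{"method": "move_arm", "body": {
  "increments": [
    {"fingers": 42, "dp": [0, 0, -0.7], "delta_rot": [0, 0, 0]},
    {"fingers": 42, "dp": [0, 0, 0], "delta_rot": [0, 0, 0]}
  ]
}}

```text
t: 29.92
tool_pos: [0.4943, 0.1714, 0.0789]
eef_rot: [2.189, 0.065, -2.193]
ft_force: [-1.2, -1.0, 0.1]
grip_width: 0.483
```

Emit:
{"method": "move_arm", "body": {
  "increments": [
    {"fingers": 42, "dp": [0, 0, -0.6], "delta_rot": [0, 0, 0]},
    {"fingers": 42, "dp": [0, 0, 0], "delta_rot": [0, 0, 0]}
  ]
}}

```text
t: 30.18
tool_pos: [0.4943, 0.1714, 0.0788]
eef_rot: [2.187, 0.065, -2.195]
ft_force: [-0.9, -0.3, 0.4]
grip_width: 0.48
```

```bash
python3 - <<'E'
from h import *
from bench import camera,robot
c=camera("wrist");st=robot.read_state();p,R=tool(st);print(p,st["ft_force"])
cv2.imwrite("pics/h1.png",cv2.resize(c["img"][130:310,170:350],(540,540),interpolation=cv2.INTER_CUBIC))
X=(cloud(c)-p)@R*1000
m=(np.abs(X[...,0]+9.5)<1.5)&(np.linalg.norm(X[...,1:],axis=2)<25)&(np.abs(X[...,1])<20)
q=X[m];
for y in(-16,-12,-9,8,11,15):
    k=q[np.abs(q[:,1]-y)<.7]
    if len(k):print(y,k[:,2].min(),k[:,2].max(), -np.sqrt(22**2-(y+.9)**2))
E
```

```text
[0.49434344 0.1713306  0.07876833] [-1.99054062 -0.13481589  0.31361276]
-16 -15.150826454203015 17.149267017128814 -15.999687496948184
-12 -17.94659541637867 20.02935971272235 -18.994472880288097
-9 -19.53089004567939 21.464091558241716 -20.454583838347823
8 -18.927959379961628 21.429711955216753 -20.119393629033652
11 -17.58583520039947 20.140855872358262 -18.503783396916425
15 -14.198671149339473 16.838661432892906 -15.204933409916665
```

View pics/h1.png

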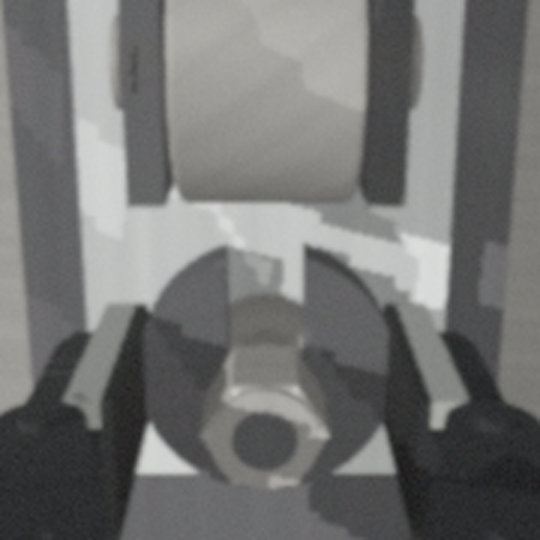

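The stud neck is at the bottom of the slot (contact felt). The washer lies under the nut at about (266,370) in the crop. Now I ease it down onto the plate.

Emit:
{"method": "move_arm", "body": {
  "increments": [
    {"fingers": 42, "dp": [0.6, 0, 0.3], "delta_rot": [0, 0.004, 0]},
    {"fingers": 42, "dp": [0.6, 0, 0], "delta_rot": [0, 0, 0]},
    {"fingers": 42, "dp": [0, 0, 0], "delta_rot": [0, 0, 0]}
  ]
}}

```text
t: 30.6
tool_pos: [0.4943, 0.1714, 0.0775]
eef_rot: [2.193, 0.065, -2.189]
ft_force: [-0.9, -0.9, 1.2]
grip_width: 0.479
```

Emit:
{"method": "move_arm", "body": {
  "increments": [
    {"fingers": 42, "dp": [0.6, 0, 0], "delta_rot": [0, 0, 0]},
    {"fingers": 42, "dp": [0, 0, 0], "delta_rot": [0, 0, 0]}
  ]
}}

```text
t: 30.85
tool_pos: [0.4943, 0.1714, 0.0769]
eef_rot: [2.193, 0.065, -2.189]
ft_force: [-0.3, 0.3, -0.3]
grip_width: 0.481
```

Emit:
{"method": "move_arm", "body": {
  "increments": [
    {"fingers": 42, "dp": [0.5, 0, 0], "delta_rot": [0, 0, 0]},
    {"fingers": 42, "dp": [0, 0, 0], "delta_rot": [0, 0, 0]}
  ]
}}

```text
t: 31.1
tool_pos: [0.4943, 0.1714, 0.0765]
eef_rot: [2.193, 0.065, -2.189]
ft_force: [-1.7, 0.7, 0.0]
grip_width: 0.476
```

```bash
python3 w.py .4942 .1712 .0765 .058
```

```text
31.1 [0.4943 0.1714 0.0765] [-1.7446  0.6626  0.0049] [ 0.0182  0.2615 -0.0502] 0.47635538843277764
[0.0445 0.1741 0.1492] [ 0.0015 -0.0018 -0.0003]
```

Emit:
{"method": "move_arm", "body": {
  "increments": [
    {"fingers": 42, "dp": [0.5, 0, 0], "delta_rot": [0, 0, 0]},
    {"fingers": 42, "dp": [0, 0, 0], "delta_rot": [0, 0, 0]}
  ]
}}

```text
t: 31.35
tool_pos: [0.4943, 0.1714, 0.0765]
eef_rot: [2.193, 0.065, -2.189]
ft_force: [-1.4, -1.1, 0.1]
grip_width: 0.481
```

```bash
python3 w.py .4942 .1712 .0765 .058
```

```text
31.35 [0.4943 0.1714 0.0765] [-1.3643 -1.095   0.1211] [-0.0627  0.3319  0.0311] 0.481287729111146
[0.0091 0.1645 0.1328] [ 0.0015 -0.0015 -0.0004]
```

Emit:
{"method": "move_arm", "body": {
  "increments": [
    {"fingers": 50, "dp": [0, 0, 0], "delta_rot": [0, 0, 0]},
    {"fingers": 54, "dp": [0, 0, 0], "delta_rot": [0, 0, 0]},
    {"fingers": 60, "dp": [0, 0, 0], "delta_rot": [0, 0, 0]},
    {"fingers": 75, "dp": [0, 0, 0], "delta_rot": [0, 0, 0]},
    {"fingers": 75, "dp": [0, 0, 0], "delta_rot": [0, 0, 0]},
    {"fingers": 75, "dp": [-8, 0, 0], "delta_rot": [0, 0, 0]},
    {"fingers": 75, "dp": [-20, 0, 0], "delta_rot": [0, 0, 0]},
    {"fingers": 75, "dp": [-40, 0, 0], "delta_rot": [0, 0, 0]},
    {"fingers": 75, "dp": [-30, 0, 10], "delta_rot": [0, 0, 0]},
    {"fingers": 75, "dp": [0, 0, 10], "delta_rot": [0, 0, 0]},
    {"fingers": 75, "dp": [0, 0, 0], "delta_rot": [0, 0, 0]}
  ]
}}

```text
t: 32.72
tool_pos: [0.4744, 0.1702, 0.1785]
eef_rot: [2.198, 0.065, -2.185]
ft_force: [0.4, -0.2, -0.3]
grip_width: 0.749
```

```bash
python3 - <<'E'
from h import *
from bench import camera,robot
np.set_printoptions(precision=4,suppress=True)
c=camera("wrist");st=robot.read_state();p,R=tool(st);print(st["t"],p,st["ft_force"])
C=cloud(c);P=np.array([onz(c,np.c_[np.arange(512),np.full(512,v)],.086) for v in range(384)])
m=(np.abs(C[...,2]-.086)<.003)&(np.linalg.norm(P[...,:2]-[.493,.172],axis=2)<.03)
e,r=cv2.minEnclosingCircle(P[m][:,:2].astype(np.float32)*1000);X=C[m]
print("washer",m.sum(),e,r,"plane",np.linalg.lstsq(np.c_[X[:,:2]-[.493,.172],np.ones(len(X))],X[:,2],rcond=None)[0])
k=(np.abs(C[...,2]-.106)<.003)&(np.linalg.norm(C[...,:2]-[.492,.172],axis=2)<.015);v,u=np.nonzero(k);print("nut",cv2.minEnclosingCircle(onz(c,np.c_[u,v],.106)[:,:2].astype(np.float32)*1000))
print("plate",plate(c,.078,[.572,.176])[0])
t=camera("top");C=cloud(t)
for n in([.4354,-.271],[.6365,-.296]):
    q=(np.linalg.norm(C[...,:2]-n,axis=2)<.03)&(C[...,2]>.005)&(C[...,2]<.03);print(q.sum(),C[q].mean(0))
w=proj(c,[.493,.172,.086])[0].astype(int);print(w);y,x=max(w[1]-80,0),w[0]-80
cv2.imwrite("pics/f1.png",cv2.resize(c["img"][y:y+160,x:x+160],(560,560),interpolation=cv2.INTER_CUBIC))
E
```

```text
32.775 [0.4749 0.1702 0.1787] [ 0.9143 -0.2498  0.3828]
washer 1368 (492.7880859375, 171.9412384033203) 22.054851531982422 plane [-0.0022 -0.0002  0.0858]
nut ((491.6221923828125, 172.20167541503906), 9.381104469299316)
plate ((545.340087890625, 175.11221313476562), (156.36968994140625, 63.933494567871094), 3.3728699684143066)
311 [ 0.4354 -0.271   0.0082]
246 [ 0.6352 -0.2951  0.0202]
[258 176]
```

View pics/f1.png

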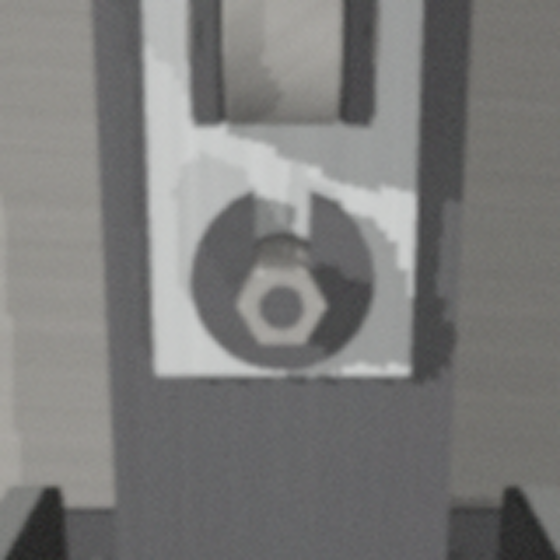

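The washer lies flat on the plate (top z=0.0858, level), about 1 mm past concentric with the stud. The slot faces the rollers, and the ring and roller have not moved.

```bash
python3 -c "
from bench import finish_job
print(finish_job())"
```

```text
the job is handed in; nothing more can be done
None
```

The roller rest is fitted on the rail and the slotted washer is in place under the nut, ready to tighten. I handed the job in at about 33 s of the 59 s allowed.

- **Rest:** both holes went over the studs on the first descent with no contact force, so no sliding about was needed. I eased it down in small steps until the rail took its weight. After release the plate top measured 77.9 mm (78 expected), level to about 0.002 rad and in line with the rail.
- **Washer:** I slid it in sideways from the robot's side until the stud's neck touched the bottom of the slot, with about 2 N of contact. I then lowered it to touch the plate and released it. Its top measured 85.8 mm (86 expected), flat, and its centre is about 1 mm past the stud axis.
- **Other parts:** in the last top view the plain ring had not moved, and the spare roller was within about 1.5 mm of its first reading, which is camera error. I did not re-measure the green and red look-alikes; the arm never went near enough to touch them. The robot touches nothing and stands clear above the rail.
- **Disagreements:** the wrist camera placed held parts about 1 mm to the side of where the arm's own position did, so I aligned by camera only. The three readings of the slot direction differed by up to 0.13 rad. The middle value proved right once the washer was in the gripper.

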